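# Set painted bulls to dry and open the casement

### The arm

A 6-joint arm with a two-finger parallel gripper is mounted at the origin on the work surface. World frame = base frame: x ahead of the robot, y to its left, z up, the work surface at z = 0. Lengths are in m, angles in rad, forces in N, time in s.
With the tool pointing down it reaches from about 0.325 to 0.85 m from the base axis. Payload 4.4 kg.
Tool frame: the origin (TCP) lies on the centre line of the jaws, within the pads' length; the fingertips stand 8 mm ahead of it and the grasp point (between the pads) lies 11 mm behind it; z points along the fingers, y is the direction in which the jaws open and shut (so a half turn about z gives the same grasp; the last joint's range is limited). The gripper opens to 94 mm and grips with 3 to 60 N. Pads are 16 mm wide; open, the fingers measure 119 mm over their backs; the gripper's body (75 mm by 177 mm) begins 78 mm behind the grasp point.
Start: joints at [1.002, 0.207, 1.542, -0, 1.393, -0.15], TCP at [0.234, 0.525, 0.185] pointing down, gripper open.
Joint ranges: [-2.73, 2.73], [-0.86, 2.22], [0.23, 2.46], [-1.11, 4.25], [0.08, 2.63], [-2.82, 2.82]. Speed limits (rad/s): [2.79, 2.79, 3.14, 3.14, 3.14, 3.14].

### API

Orientations are given as a unit quaternion [x, y, z, w].
In Python, from workcell import ctrl, read_camera, order, outline_of gives the robot as it stands.
- The arm moves only by the shell command python3 -m creep 'ROWS' [FORCE]. ROWS is JSON, one flat list of numbers, 7 for each row, row after row: the shift along the world's x, y, z in cm, then the turn, a rotation vector about the world's x, y, z in degrees, then the finger opening in cm, from 0 to 9.4. In form: [x, y, z, ax, ay, az, fingers, x, y, z, ax, ay, az, fingers, ...]. A call has 1 to 20 rows; each row shifts and turns the commanded pose from where the row before left it; what a row does not reach is not made up. A row lasts 1/8 s, in which the tool goes at most 62.5 mm and 10.7 degrees, less where a joint would pass 70% of its speed; a pose out of reach is approached as far as the arm can. A call is refused whole if a number of a shift passes 6.25 or a number of a turn 10.7, either way. A call with a gripper value outside its range is refused whole. The fingers move at their own pace and stop on an object; FORCE is the grip in N (left out, the last holds). Time passes only in rows, so rows that do not move let the fingers close. It gives the time, the measured TCP pose, the force and the opening at its end, in the units of the state.
- ctrl.read_state(): the state, without advancing time (a new reading comes with each control period).
- read_camera(name): name is "scene" or "side" or "wrist"; returns a dict with "image" (384x512x3 uint8, red, green, blue), "fx", "fy", "cx", "cy" (pixels), "world_from_camera" (4x4, takes a point from camera to world coordinates). Camera axes: x right, y down, z forward; pixel columns grow to the right and rows downward; lengths in m; the calibration is good to about 2 mm. A picture is of the moment at which its call begins. There is no depth.
- order.hand_in(): hands the job in, once; it reports no verdict.
Trained networks look in the newest picture that a camera, given by its name, has taken for a name from the list of things; names that differ only in an ending like _2 or _b are one class to them, and where a whole thing is asked for, a point or a joint stands for the part that bears it (a point fixed in the world has none). Each returns a list of dicts, best first, with "p" (0 to 1); they miss things now and then, are a little off and sometimes report something else, mostly with a low value. They report only what shows in the picture. A call takes as long as a camera call. They do not tell look-alikes from the thing itself.
- outline_of(camera, thing): "pixels" (384x512 bool, what is visible of it) and "extent" ([centre column, centre row, width, height] in pixels, round what is visible of it).
The state is a dict: "clock": time; "joint_pos": joint angles; "joint_vel": joint speeds; "tau": joint torques, N m; "position": TCP position; "ee_rot": TCP orientation; "contact_force": force on the tool from outside, world axes, zero at the start; "ft_torque": the same for the moment, N m; "width": finger opening in m.
Only numpy, scipy, OpenCV 4.12 (cv2) and the standard library are available. Lean on these libraries where they do the work, as an engineer would, in place of code of your own. Each camera call takes 0.05 s, during which the arm holds its last target. There are 200 camera calls.

### The job

Get the bench ready for airing: stand every small white ceramic bull upright and fully on the wooden ware board by the window without any touching each other, and set each wooden cover on its own glaze jar so that it sits level and fully down on the rim. Only then, because the draught brings dust, open the window wide: lift the casement stay off its pin, push the casement out with it, and drop the stay's last hole (the one nearest its handle) fully down over the pin. Leave the paint bottles and tubs standing where they are.

Things in the scene. Friction and masses are not known exactly. Their poses are not given: they have to be found in the camera images.
- bull_1_mid (a point): Small white ceramic bull (2 to 4 of the four are present, the rest read None): on a round plinth (68 mm across, 10 mm thick) a round body, 52 mm in diameter up to 44 mm, then a 20 mm spout with 26 mm rim, 70 mm tall in all, 0.18 kg; horns stick out along its own +y and -y (68 mm across, 34 to 65 mm up). Grip the round body along its x axis, between the horns. This point: on its axis, 35 mm above its underside; z up.
- bull_2_mid (a point): Small white ceramic bull (2 to 4 of the four are present, the rest read None): on a round plinth (68 mm across, 10 mm thick) a round body, 52 mm in diameter up to 44 mm, then a 20 mm spout with 26 mm rim, 70 mm tall in all, 0.18 kg; horns stick out along its own +y and -y (68 mm across, 34 to 65 mm up). Grip the round body along its x axis, between the horns. This point: on its axis, 35 mm above its underside; z up.
- bull_3_mid (a point): Small white ceramic bull (2 to 4 of the four are present, the rest read None): on a round plinth (68 mm across, 10 mm thick) a round body, 52 mm in diameter up to 44 mm, then a 20 mm spout with 26 mm rim, 70 mm tall in all, 0.18 kg; horns stick out along its own +y and -y (68 mm across, 34 to 65 mm up). Grip the round body along its x axis, between the horns. This point: on its axis, 35 mm above its underside; z up.
- bull_4_mid (a point): Small white ceramic bull (2 to 4 of the four are present, the rest read None): on a round plinth (68 mm across, 10 mm thick) a round body, 52 mm in diameter up to 44 mm, then a 20 mm spout with 26 mm rim, 70 mm tall in all, 0.18 kg; horns stick out along its own +y and -y (68 mm across, 34 to 65 mm up). Grip the round body along its x axis, between the horns. This point: on its axis, 35 mm above its underside; z up.
- ware_board: The low wooden ware board in front of the window, fixed, 160 mm (its x) by 360 mm (its y), its top face 24 mm above the bench. Origin at the centre of its underside at bench height; z up.
- jar_big_rim (a point): The bigger open round glaze jar, white, 80 mm across outside, 72 mm inside at the mouth, 70 mm tall, 0.38 kg, standing loose on the bench. This point is the centre of its mouth, level with the rim; z up.
- cover_big_mid (a point): Loose round wooden cover of the bigger jar, right way up on the bench: disc 86 mm across, 6 mm thick; under it a tapered plug 66 mm across, 7 mm deep, that enters the mouth; on top a round knob 22 mm across, 28 mm tall; 41 mm in all, 0.09 kg. This point: on its axis, 20 mm above the underside of the plug, 13 mm above the disc face that rests on the rim, 7 mm above the knob's foot; z up.
- jar_small_rim (a point): The smaller open round glaze jar, white, 60 mm across outside, 52 mm inside at the mouth, 60 mm tall, 0.26 kg, standing loose on the bench. This point is the centre of its mouth, level with the rim; z up.
- cover_small_mid (a point): Loose round wooden cover of the smaller jar, right way up on the bench: disc 66 mm across, 6 mm thick; under it a tapered plug 46 mm across, 7 mm deep, that enters the mouth; on top a round knob 22 mm across, 28 mm tall; 41 mm in all, 0.06 kg. This point: on its axis, 20 mm above the underside of the plug, 13 mm above the disc face that rests on the rim, 7 mm above the knob's foot; z up.
- sash (a joint): Opening angle (rad) of the casement, hinged on an upright axis at the end of the window nearer the robot, opening away from the bench: 0 shut, 0.26 at the start (second hole on the pin), about 0.87 with the last hole on the pin. It moves with the stay; its hinge is a little stiff (0.12 N m) and stays where it is left.
- stay (a joint): Lift angle of the stay about its pivot on the casement (rad): 0 lying level, dropped home; it grows as the stay is lifted, and the stay falls back by its own weight. The pin's tip is cleared above about 0.09.
- stay_swivel (a joint): Swing of the stay about its upright pivot on the casement (rad), free: 0 along the casement, growing as its handle swings away from it into the room (0.32 at the start, 0.41 with the last hole on the pin).
- stay_handle (a point): Middle of the round upright knob (17 mm across, 54 to 93 mm above the bench; this point 75 mm) at the free end of the stay, a flat steel bar 25 mm wide, 6 mm thick, 0.22 kg, its underside 47 mm up when level. x along the bar away from its pivot, z up. From the pivot: holes at 173, 197, 238, 278 mm, knob at 334 mm. The bar swings and lifts at the pivot and may turn in the grip.
- stay_hole1 (a point): Centre of the first hole of the stay, nearest its pivot (window shut). 14 mm across; the point is half-way through the bar's 6 mm, 50 mm above the bench when level.
- stay_hole2 (a point): Centre of the second hole, which sits over the pin at the start (window ajar). 14 mm across; the point is half-way through the bar's 6 mm, 50 mm above the bench when level.
- stay_hole3 (a point): Centre of the third hole (window half open). 14 mm across; the point is half-way through the bar's 6 mm, 50 mm above the bench when level.
- stay_hole4 (a point): Centre of the fourth and last hole, nearest the handle (window wide open). 14 mm across; the point is half-way through the bar's 6 mm, 50 mm above the bench when level.
- pin_tip (a point): Tip of the fixed upright steel pin on the window board (board 40 mm high), 8 mm in diameter, tapered to 4 mm at the tip, 62 mm above the bench. The white partition that holds the window (245 mm tall) has its face about 20 mm beyond the pin, along this frame's +x, which points out of the window; y runs along the window away from the robot; z up.
- bottle_a: A small round paint bottle with a screw cap, 46 mm across, 95 mm tall, standing among the bulls and jars; origin at the centre of its foot. Not part of the job.
- bottle_b: A similar paint bottle, 48 mm across, 100 mm tall, at the robot's side of the bench; origin at the centre of its foot. Not part of the job.
- bottle_c: A similar paint bottle, 52 mm across, 90 mm tall, at the far left; origin at the centre of its foot. Not part of the job.
- tubs: Two lidded tubs stacked and stuck together, 74 mm across, 88 mm tall, at the near left; origin at the centre of the foot. Not part of the job.
Things that resemble listed ones, but are neither listed nor needed, are in the scene too. What is shaped like the part that bears bull_1_mid but green is not meant.

How it is judged:
By the outcome, as a careful person would: the job done as asked, in the order asked, and still so for the second after the job is handed in, with the robot touching nothing.
Of bull_1, bull_2, bull_3, bull_4 only 2 to 4 are there at a start; the rules pass over those that are not, and their reading is None.
At some moment in a run one of bull_1, bull_2, bull_3, bull_4 may be knocked a few centimetres aside while the robot is not near it.
It also fails if it takes over 210 s, if anything falls off the work surface, if the arm or the gripper's body presses on something with over 40 N, if the wrist force passes 120 N, or if a joint passes its speed limit or range.

## Working session

There is one attempt and no reset: what is moved stays moved. The work goes in short steps, Python scripts to look and compute and a shell command to move; the robot and the scene stay as the last step left them, time stands still between calls to the robot, and variables do not carry over. Pictures are saved under pics/ and viewed, about 12 in all and at most 16, crops included, and the job is handed in when it is done.

```bash
mkdir -p pics; ls; python3 - <<'E'
from workcell import ctrl, read_camera, order, outline_of
import cv2,numpy as np
s=ctrl.read_state(); print(s)
ims=[]
for n in ["scene","side"]:
    c=read_camera(n); cv2.imwrite(f"pics/{n}0.png",c["image"][:,:,::-1]); print(n,c["fx"],c["cx"],c["cy"],np.round(c["world_from_camera"],3).tolist())
    for t in ["bull_1_mid","jar_big_rim","jar_small_rim","cover_big_mid","cover_small_mid","ware_board","stay_handle","bottle_a","tubs"]:
        print(t,[(round(d["p"],2),np.round(d["extent"]).astype(int).tolist()) for d in outline_of(n,t)])
E
```

```text
pics
{'clock': 0.0, 'joint_pos': array([ 1.00149556e+00,  2.07386936e-01,  1.54294230e+00, -4.87939259e-06,
        1.39350994e+00, -1.50524096e-01]), 'joint_vel': array([-0.00076359, -0.00093561, -0.0015721 ,  0.0008371 ,  0.00074782,
       -0.00158371]), 'tau': array([ 4.76753921e-04, -3.70885348e+01, -2.81416583e+01,  6.98749465e-02,
        3.62488918e-02, -1.82528970e-04]), 'position': array([0.23337854, 0.52457367, 0.18351518]), 'ee_rot': array([ 2.07861079e-01,  9.78157712e-01, -1.05213556e-03, -3.93356303e-04]), 'contact_force': array([-0.16788167, -0.57216284, -0.03422181]), 'ft_torque': array([-0.00785123, -0.00141691,  0.03604914]), 'width': 0.0941304850901346}
scene 363.1430795104657 254.24955683069464 196.89109992884684 [[-0.494, 0.727, -0.477, 1.048], [0.87, 0.419, -0.262, 0.328], [0.009, -0.544, -0.839, 1.014], [0.0, 0.0, 0.0, 1.0]]
bull_1_mid [(0.86, [369, 239, 25, 24]), (0.7, [402, 263, 26, 27])]
jar_big_rim [(0.72, [294, 236, 25, 35])]
jar_small_rim [(0.85, [330, 258, 19, 23])]
cover_big_mid [(0.75, [261, 190, 26, 21])]
cover_small_mid [(0.55, [365, 283, 21, 26])]

[... 193 characters left out ...]
 20, 28])]
tubs [(0.6, [386, 208, 29, 30]), (0.5, [149, 152, 95, 36])]
side 495.6774774065808 258.5670340888789 195.92717679646785 [[0.811, -0.388, 0.439, -0.279], [-0.585, -0.522, 0.62, -1.082], [-0.012, -0.76, -0.65, 1.243], [0.0, 0.0, 0.0, 1.0]]
bull_1_mid [(0.6, [185, 146, 11, 19]), (0.57, [195, 164, 16, 20])]
jar_big_rim [(0.8, [244, 175, 17, 21])]
jar_small_rim [(0.73, [231, 163, 15, 20]), (0.36, [270, 169, 16, 19]), (0.27, [368, 260, 117, 73])]
cover_big_mid [(0.73, [245, 218, 27, 16])]
cover_small_mid []
ware_board [(0.59, [302, 206, 91, 65])]
stay_handle []
bottle_a [(0.74, [260, 149, 16, 22]), (0.71, [229, 193, 18, 28]), (0.57, [183, 188, 15, 28])]
tubs [(0.67, [168, 167, 19, 24])]
```

```bash
python3 - <<'E'
import cv2
a=cv2.imread("pics/scene0.png");cv2.imwrite("pics/scene0b.png",cv2.resize(a[100:340,80:440],(800,533),interpolation=cv2.INTER_CUBIC))
a=cv2.imread("pics/side0.png");cv2.imwrite("pics/side0b.png",cv2.resize(a[100:320,120:450],(800,533),interpolation=cv2.INTER_CUBIC))
E
```

```text
(no output)
```

View pics/scene0b.png

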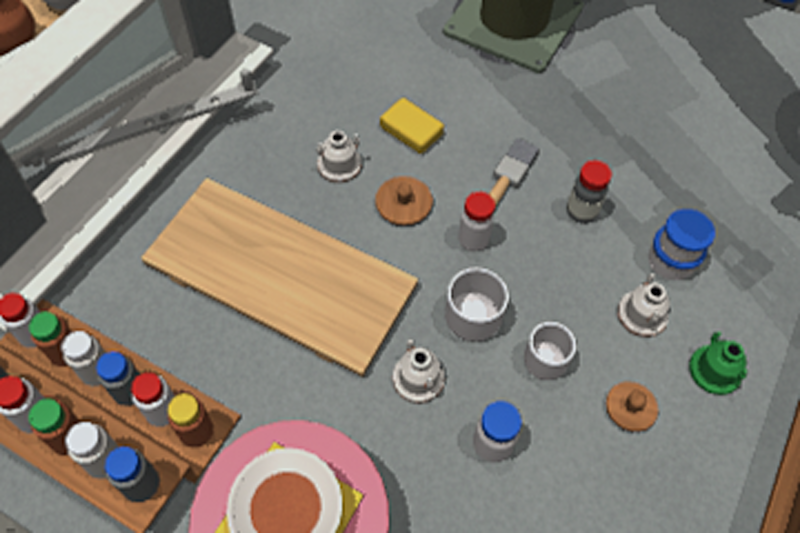

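View pics/side0b.png

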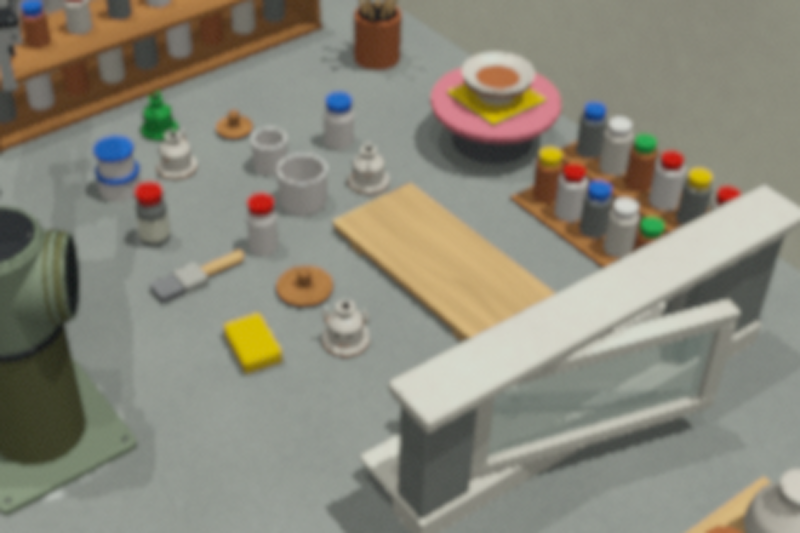

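Three white bulls show in scene crop at (340,155), (420,372) and (648,307); the green one at (718,362) is a decoy. The big cover is at (404,200), the small one at (632,405). The jars are at (478,300) and (552,348), and the stay runs from (20,165) to (265,95).

```bash
cat > h.py <<'E'
import numpy as np,cv2
from workcell import ctrl, read_camera, order, outline_of
def ray(c,u,v):
    T=c["world_from_camera"];d=T[:3,:3]@[(u-c["cx"])/c["fx"],(v-c["cy"])/c["fy"],1];return T[:3,3],d/np.linalg.norm(d)
def onz(c,u,v,z):
    o,d=ray(c,u,v);return o+d*(z-o[2])/d[2]
def proj(c,p):
    T=np.linalg.inv(c["world_from_camera"]);q=T[:3,:3]@np.asarray(p)+T[:3,3];return q[0]/q[2]*c["fx"]+c["cx"],q[1]/q[2]*c["fy"]+c["cy"]
def cam(n,f=None,crop=None,s=1):
    c=read_camera(n)
    if f:
        im=c["image"][:,:,::-1]
        if crop: x,y,w,h=crop;im=im[y:y+h,x:x+w]
        cv2.imwrite("pics/"+f,cv2.resize(im,None,fx=s,fy=s,interpolation=cv2.INTER_CUBIC))
    return c
E
python3 - <<'E'
from h import *
c=read_camera("scene");d=read_camera("side")
A=dict(bullA=(339,162,.005),bullB=(418,378,.005),bullC=(643,312,.005),green=(718,372,.005),covB=(404,200,.01),covS=(632,406,.01),jarB=(478,297,.07),jarS=(552,344,.06),botA=(477,240,0),botB=(587,212,0),botC=(498,450,0),tubs=(682,258,0),b1=(207,180,.024),b2=(417,283,.024),b3=(363,373,.024),b4=(143,260,.024),stayend=(265,95,.06),stayleft=(30,160,.05),sponge=(412,125,.01),brush=(512,170,.01))
for k,(u,v,z) in A.items(): print(k,np.round(onz(c,u/2.2222+80,v/2.2222+100,z),3)[:2])
print('side')
B=dict(bullA=(346,338,.005),bullB=(368,182,.005),bullC=(177,166,.005),covB=(304,287,.01),covS=(234,128,.01),jarB=(302,172,.07),jarS=(269,141,.06),b1=(337,223,.024),b2=(410,185,.024))
for k,(u,v,z) in B.items(): print(k,np.round(onz(d,u/2.424+120,v/2.424+100,z),3)[:2])
E
```

```text
bullA [ 0.426 -0.101]
bullB [0.677 0.174]
bullC [0.437 0.4  ]
green [0.471 0.517]
covB [0.441 0.023]
covS [0.575 0.433]
jarB [0.563 0.199]
jarS [0.571 0.31 ]
botA [0.444 0.147]
botB [0.317 0.269]
botC [0.709 0.307]
tubs [0.322 0.419]
b1 [ 0.565 -0.247]
b2 [0.562 0.11 ]
b3 [0.713 0.112]
b4 [ 0.722 -0.242]
stayend [ 0.407 -0.245]
stayleft [ 0.679 -0.481]
sponge [ 0.308 -0.036]
brush [0.309 0.14 ]
side
bullA [ 0.432 -0.099]
bullB [0.675 0.172]
bullC [0.441 0.401]
covB [0.441 0.021]
covS [0.575 0.43 ]
jarB [0.556 0.189]
jarS [0.567 0.303]
b1 [0.558 0.098]
b2 [0.711 0.105]
```

Could be taken for a bull, with scene pixels: white bulls at (233,173), (268,270) and (369,240), and the green one at (403,267), which is a decoy. The white tubs/bottles at (386,212) and (305,300) are not bulls. I choose the white one at (369,240) and go above it for a close look.

```bash
python3 -m creep '[5,-2.5,1.5,0,0,0,9.4,5,-2.5,1.5,0,0,0,9.4,5,-2.5,1.5,0,0,0,9.4,5,-2.5,1.5,0,0,0,9.4,0,0,0,0,0,0,9.4,0,0,0,0,0,0,9.4]' 20; python3 - <<'E'
from h import *
c=cam("wrist","w1.png",s=1.5)
print(np.round(c["world_from_camera"],3).tolist(),c["fx"],c["cx"],c["cy"]); print(ctrl.read_state()["position"],ctrl.read_state()["ee_rot"])
print([(round(d["p"],2),np.round(d["extent"]).tolist()) for d in outline_of("wrist","bull_1_mid")]); print(proj(c,[.439,.4,.005]))
E
```

```text
clock: 1.85
position: [0.4334, 0.4252, 0.2443]
ee_rot: [0.208, 0.978, -0.0, -0.001]
contact_force: [-0.2, 0.7, -0.8]
width: 0.0937
[[0.407, 0.885, 0.226, 0.368], [0.914, -0.394, -0.1, 0.455], [0.0, 0.248, -0.969, 0.444], [0.0, 0.0, 0.0, 1.0]] 265.8730363475958 255.3616025170391 188.26833836901292
[0.43274158 0.42552601 0.24403726] [ 2.07533799e-01  9.78227567e-01 -3.38802074e-04 -6.58939154e-04]
[(0.95, [242.0, 175.0, 45.0, 44.0]), (0.7, [318.0, 164.0, 54.0, 36.0])]
(np.float64(242.70126047014858), np.float64(174.06485705187663))
```

View pics/w1.png

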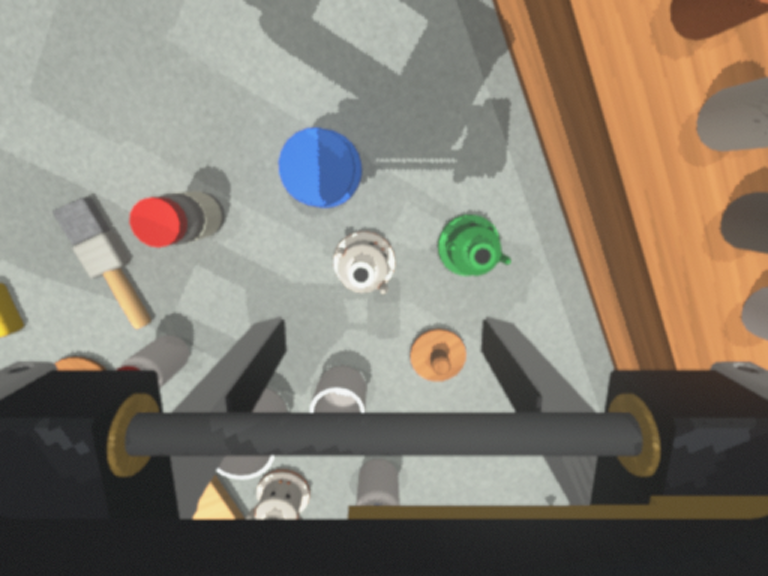

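The wrist view shows the white bull at (363,262) on its plinth, between the blue tub (320,167) and the green decoy (472,246). Next I crop for its horns.

```bash
python3 - <<'E'
import cv2
a=cv2.imread("pics/w1.png");cv2.imwrite("pics/w1c.png",cv2.resize(a[210:320,310:420],None,fx=4,fy=4,interpolation=cv2.INTER_CUBIC))
E
```

```text
(no output)
```

View pics/w1c.png

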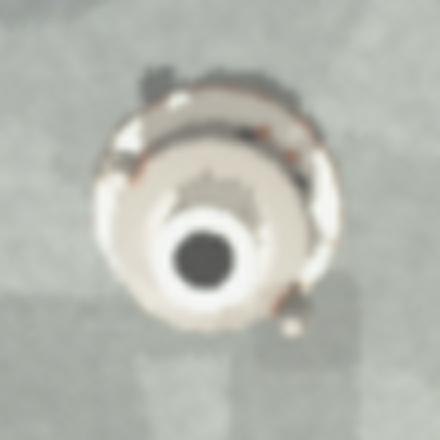

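Horn tips are at crop (125,165) and (292,310), so the horn axis is at about 26° in the world and the jaws should be at 116° (+50°).

```bash
python3 -m creep '[0.1,-0.5,0,0,0,10,8.4,0.1,-0.5,0,0,0,10,8.4,0.1,-0.5,-2,0,0,10,8.4,0.1,-0.5,-3,0,0,10,8.4,0.1,-0.5,-4,0,0,10,8.4,0,0,-4,0,0,0,8.4,0,0,0,0,0,0,8.4,0,0,0,0,0,0,8.4]'; python3 - <<'E'
from h import *
c=cam("wrist","w2.png",crop=(150,100,210,180),s=3)
p=ctrl.read_state()["position"];print(p)
for d in outline_of("wrist","bull_1_mid"): print(d["p"],d["extent"])
print(proj(c,[.439,.4005,.03]),proj(c,p),proj(c,[.439,.4005,.07]))
E
```

```text
clock: 2.95
position: [0.4388, 0.4015, 0.116]
ee_rot: [-0.226, 0.974, 0.0, 0.001]
contact_force: [0.5, -0.0, 0.8]
width: 0.0841
[0.43960551 0.40175437 0.11686868]
0.75 [252.3, 188.2, 60.6, 72.0]
0.63 [323.6, 247.0, 51.0, 57.3]
(np.float64(253.84747017921106), np.float64(186.6213913152939)) (np.float64(254.40764968981583), np.float64(214.79288166921773)) (np.float64(253.6480194867226), np.float64(196.80048486880133))
```

View pics/w2.png

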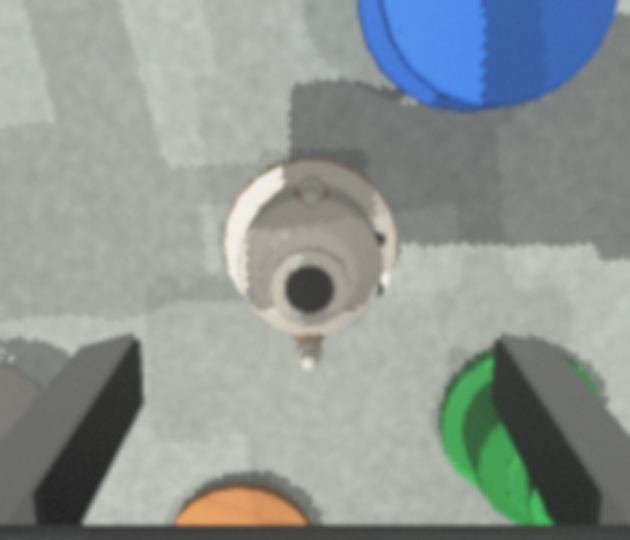

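The spout lies within 1 mm of the prediction and the horns sit square between the jaws. Descend, grip, lift.

```bash
python3 -m creep '[0,-0.1,-4,0,0,0,8.4,0,0,-3.2,0,0,0,8.4,0,0,-2,0,0,0,8.4,0,0,0,0,0,0,8.4,0,0,0,0,0,0,4,0,0,0,0,0,0,4,0,0,0,0,0,0,4,0,0,0,0,0,0,4,0,0,0,0,0,0,4,0,0,2,0,0,0,4,0,0,4,0,0,0,4,0,0,4,0,0,0,4,0,0,4,0,0,0,4]' 25
```

```text
clock: 4.68
position: [0.4387, 0.3994, 0.1649]
ee_rot: [-0.225, 0.974, 0.0, 0.0]
contact_force: [1.6, -0.2, -1.0]
width: 0.0402
```

```bash
python3 - <<'E'
from h import *
c=cam("wrist","w3.png",crop=(100,80,312,200),s=2)
print(ctrl.read_state()["width"],ctrl.read_state()["contact_force"])
E
```

```text
0.03999968237358135 [1.3838237  1.30214728 3.22273866]
```

View pics/w3.png

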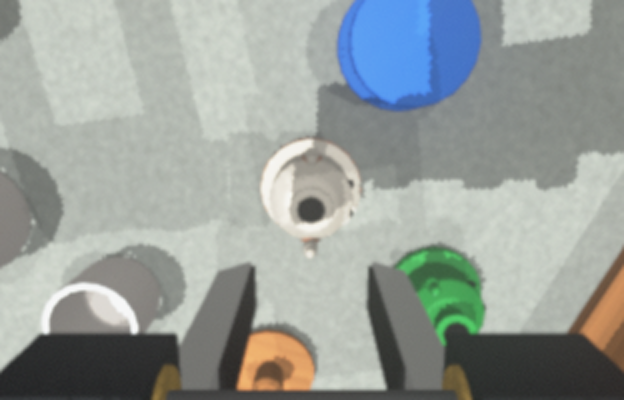

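The bull stands untouched at (311,205): the fingers had not finished closing when I lifted. Repeat with more closing rows.

```bash
python3 -m creep '[0,0.05,0,0,0,0,7,0,0.05,0,0,0,0,7,0,0,0,0,0,0,7,0,0,0,0,0,0,7,0,0,-4,0,0,0,7,0,0,-5,0,0,0,7,0,0,-3,0,0,0,7,0,0,-2.1,0,0,0,7,0,0,0,0,0,0,7,0,0,0,0,0,0,4,0,0,0,0,0,0,4,0,0,0,0,0,0,4,0,0,0,0,0,0,4,0,0,0,0,0,0,4,0,0,0,0,0,0,4,0,0,0,0,0,0,4]' 25
```

```text
clock: 6.72
position: [0.44, 0.4008, 0.0235]
ee_rot: [-0.225, 0.974, 0.0, 0.001]
contact_force: [0.6, -1.3, 6.2]
width: 0.0473
```

```bash
python3 -m creep '[0,0,0,0,0,0,4,0,0,0,0,0,0,4,0,0,0,0,0,0,4]' 25; python3 - <<'E'
from h import *
c=cam("wrist","w4.png",crop=(100,80,312,200),s=2)
print(ctrl.read_state()["width"],ctrl.read_state()["contact_force"])
E
```

```text
clock: 7.1
position: [0.4401, 0.4008, 0.0236]
ee_rot: [-0.225, 0.974, 0.0, 0.001]
contact_force: [0.9, -1.6, 5.1]
width: 0.047
0.04744854468765011 [-0.81377531 -1.35026035  4.90738178]
```

View pics/w4.png

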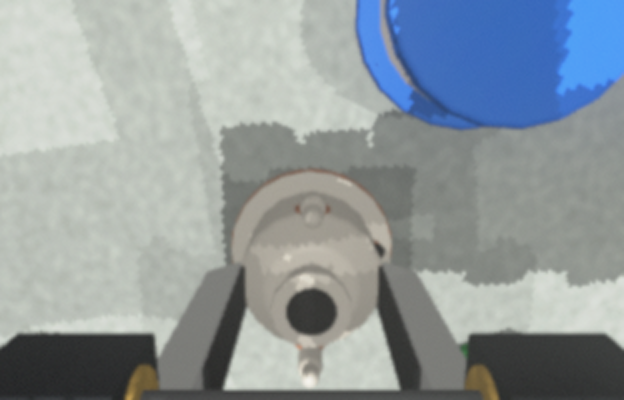

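The bull is gripped, but at 47 mm width with an upward push: the pads sit on the shoulder. I regrip 3.5 mm lower.

```bash
python3 -m creep '[0,0,0,0,0,0,6,0,0,0,0,0,0,6,0,0,0,0,0,0,6,0,0,-0.35,0,0,0,6,0,0,0,0,0,0,6,0,0,0,0,0,0,4,0,0,0,0,0,0,4,0,0,0,0,0,0,4,0,0,0,0,0,0,4,0,0,0,0,0,0,4,0,0,0,0,0,0,4,0,0,1,0,0,0,4,0,0,2,0,0,0,4,0,0,3,0,0,0,4,0,0,3,0,0,0,4,0,0,3,0,0,0,4,0,0,0,0,0,0,4]' 30
```

```text
clock: 9.28
position: [0.4416, 0.4022, 0.1431]
ee_rot: [-0.225, 0.974, 0.002, 0.004]
contact_force: [0.2, 0.1, -1.2]
width: 0.05
```

```bash
python3 -m creep '[1,-2.3,1,0,0,0,4,2,-4,0,0,0,0,4,2,-4.5,0,0,0,0,4,2,-4.5,0,0,0,0,4,2.2,-4.7,0,0,0,0,4,2.2,-4.7,0,0,0,0,4,2.2,-4.7,0,0,0,0,4,2.2,-4.7,0,0,0,0,4,2,-4,0,0,0,0,4,2,-4.5,0,0,0,0,4,0,0,0,0,0,0,4,0,0,0,0,0,0,4]'; python3 - <<'E'
from h import *
print(ctrl.read_state()["position"])
c=cam("wrist");print([(d["p"],d["extent"].tolist() if hasattr(d["extent"],'tolist') else d["extent"]) for d in outline_of("wrist","bull_1_mid")])
c=cam("side","s1.png",crop=(120,60,330,240),s=2.4)
E
```

```text
clock: 10.78
position: [0.6358, -0.0253, 0.1469]
ee_rot: [-0.225, 0.974, 0.001, -0.001]
contact_force: [-0.1, 0.5, -2.3]
width: 0.0502
[ 0.63578404 -0.02530356  0.14686329]
[(0.77, [255.2, 220.0, 80.5, 109.8]), (0.43, [276.5, 10.2, 51.0, 20.4])]
```

View pics/s1.png

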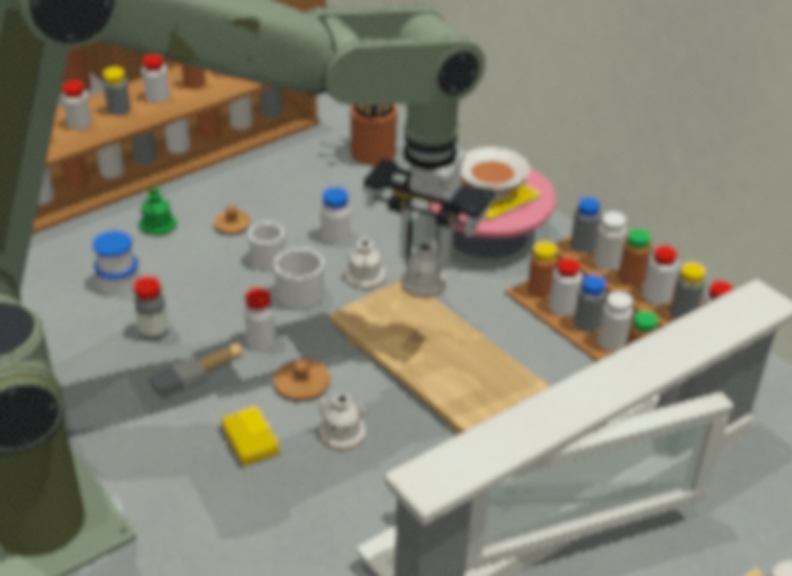

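The side view shows the bull held upright above the board at (425,265). Lowering it now.

```bash
python3 -m creep '[0.4,0,-3,0,0,0,4,0,0,-3,0,0,0,4,0,0,-2.5,0,0,0,4,0,0,-1.2,0,0,0,4,0,0,0,0,0,0,4,0,0,0,0,0,0,4]'
```

```text
clock: 11.68
position: [0.642, -0.0256, 0.0526]
ee_rot: [-0.225, 0.974, -0.001, 0.001]
contact_force: [0.5, 0.1, -2.7]
width: 0.05
```

```bash
python3 -m creep '[0,0,-0.5,0,0,0,4,0,0,-0.2,0,0,0,4,0,0,-0.1,0,0,0,4,0,0,0,0,0,0,4]'
```

```text
clock: 12.18
position: [0.6408, -0.0257, 0.0431]
ee_rot: [-0.225, 0.974, 0.0, -0.0]
contact_force: [-0.2, -0.1, -0.8]
width: 0.05
```

```bash
python3 -m creep '[0,0,0,0,0,0,6.6,0,0,0,0,0,0,6.6,0,0,0,0,0,0,6.6,0,0,0,0,0,0,6.6,0,0,3,0,0,0,6.6,0,0,4,0,0,0,6.6,0,0,4,0,0,0,7,0.5,4,3,0,0,-10,7,0.5,4,1,0,0,-10,7,1,4,0,0,0,-10,7,1,4,0,0,0,-10,7,0.5,4,0,0,0,-10,7,0,0,0,0,0,0,7,0,0,0,0,0,0,7]'; python3 - <<'E'
from h import *
c=cam("wrist","w5.png",crop=(100,60,312,240),s=2.5)
p=ctrl.read_state()["position"];print(p,ctrl.read_state()["ee_rot"])
for d in outline_of("wrist","bull_1_mid"): print(d["p"],d["extent"])
print(proj(c,[.676,.173,.07]),proj(c,[.641,-.0255,.094]))
E
```

```text
clock: 13.92
position: [0.6757, 0.1738, 0.1929]
ee_rot: [0.207, 0.978, -0.0, -0.0]
contact_force: [0.3, -0.7, 0.8]
width: 0.0703
[0.67576107 0.17325129 0.19302692] [ 2.07778615e-01  9.78175810e-01 -3.53247647e-04 -8.34533051e-05]
0.79 [109.7, 210.9, 68.6, 55.4]
(np.float64(254.52425718573062), np.float64(180.67959332971813)) (np.float64(91.73587592003796), np.float64(224.36305914063269))
```

View pics/w5.png

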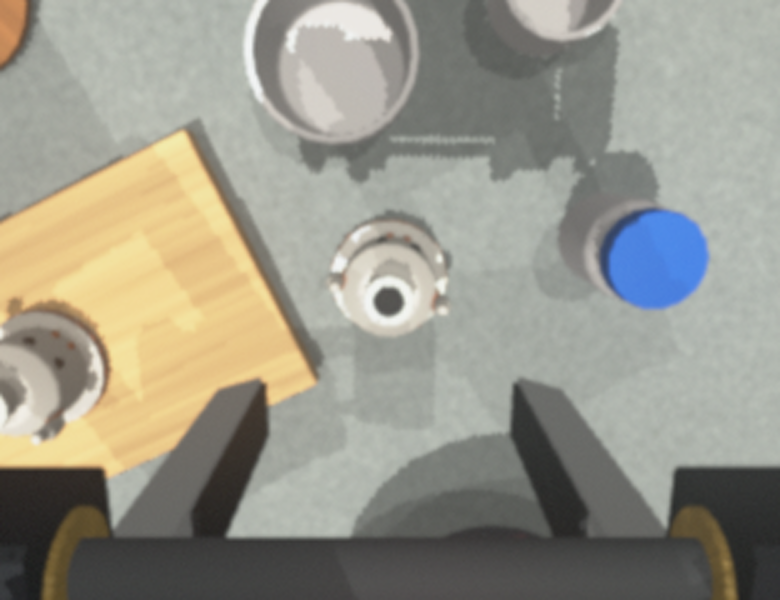

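Bull 2's spout is at (388,300), matching the prediction, and its horns lie along (335,285) to (443,308), i.e. 54° in the world. Bull 1 stands on the board. I check clearance to the plate behind.

```bash
python3 - <<'E'
from h import *
c=read_camera("scene")
for z in (.05,.1):
  for u,v in [(290,500),(200,500),(290,420),(290,448),(385,480)]: print(z,u,v,np.round(onz(c,u/2.2222+80,v/2.2222+100,z),3)[:2])
d=read_camera("side")
for z in (.05,.1,.14): print(z,[np.round(onz(d,u/2.424+120,v/2.424+100,z),3)[:2] for u,v in [(497,78),(433,97),(497,135),(561,100)]])
E
```

```text
0.05 290 500 [0.898 0.123]
0.05 200 500 [0.95  0.033]
0.05 290 420 [0.819 0.071]
0.05 290 448 [0.847 0.09 ]
0.05 385 480 [0.824 0.208]
0.1 290 500 [0.906 0.134]
0.1 200 500 [0.955 0.048]
0.1 290 420 [0.831 0.085]
0.1 290 448 [0.858 0.103]
0.1 385 480 [0.835 0.214]
0.05 [array([1.007, 0.229]), array([0.877, 0.251]), array([0.891, 0.099]), array([1.05, 0.11])]
0.1 [array([0.953, 0.174]), array([0.829, 0.195]), array([0.842, 0.049]), array([0.994, 0.06 ])]
0.14 [array([0.91, 0.13]), array([0.79, 0.15]), array([0.803, 0.01 ]), array([0.95, 0.02])]
```

```bash
python3 -m creep '[0,0,-1,0,0,9.7,7,0,0,-1,0,0,9.7,7,0,0,-1,0,0,9.7,7,0,0,-1,0,0,9.7,7,0,0,-1.4,0,0,9.7,7,0,0,-1.4,0,0,9.7,7,0,0,-1.4,0,0,9.7,7,0,0,-1.4,0,0,9.7,7,0,0,-2,0,0,0,7,0,0,-3,0,0,0,7,0,0,-2.2,0,0,0,7,0,0,-0.5,0,0,0,7,0,0,0,0,0,0,7,0,0,0,0,0,0,4,0,0,0,0,0,0,4,0,0,0,0,0,0,4,0,0,0,0,0,0,4,0,0,0,0,0,0,4,0,0,0,0,0,0,4,0,0,0,0,0,0,4]'
```

```text
clock: 16.62
position: [0.6768, 0.1745, 0.0214]
ee_rot: [-0.451, 0.893, -0.0, 0.001]
contact_force: [-1.1, 0.7, 5.4]
width: 0.0489
```

```bash
python3 -m creep '[0,0,1,0,0,0,4,0,0,2,0,0,0,4,0,0,3,0,0,0,4,-0.7,-2,0,0,0,0,4,-1,-3,0,0,0,0,4,-1,-3,0,0,0,0,4,-1,-3,0,0,0,0,4,0,0,0,0,0,0,4,0,0,-1.5,0,0,0,4,0,0,-1,0,0,0,4,0,0,-0.5,0,0,0,4,0,0,0,0,0,0,4,0,0,0,0,0,0,4]'
```

```text
clock: 18.25
position: [0.6392, 0.0646, 0.0504]
ee_rot: [-0.451, 0.892, -0.0, 0.0]
contact_force: [0.1, -1.3, -2.3]
width: 0.0489
```

```bash
python3 -m creep '[0,0,-0.4,0,0,0,4,0,0,-0.15,0,0,0,4,0,0,0,0,0,0,4,0,0,0,0,0,0,6.6,0,0,0,0,0,0,6.6,0,0,0,0,0,0,6.6,0,0,0,0,0,0,6.6,0,0,4,0,0,0,6.6,0,0,4,0,0,0,6.6,0,0,5,0,0,0,7,-2,-1.5,2,0,0,0,7,-4,-3,0,0,0,-10,7,-4,-3,0,0,0,-10,7,-4,-3,0,0,0,-10,7,-4,-3,0,0,0,-10,7,-3,-3,0,0,0,-10,7,0,0,0,0,0,-10,7,0,0,0,0,0,0,7]'; python3 - <<'E'
from h import *
c=cam("wrist","w6.png",crop=(100,60,312,240),s=2.5)
p=ctrl.read_state()["position"];print(p,ctrl.read_state()["ee_rot"])
for d in outline_of("wrist","bull_1_mid"): print(d["p"],d["extent"])
print(proj(c,[.429,-.1,.07]),proj(c,[.639,.0646,.094]))
print(np.round(c["world_from_camera"][:,:2],3))
E
```

```text
clock: 20.5
position: [0.4287, -0.1011, 0.1949]
ee_rot: [0.055, 0.998, -0.0, 0.0]
contact_force: [0.1, -0.2, -0.1]
width: 0.0697
[ 0.42892259 -0.10080857  0.19485766] [ 5.44469636e-02  9.98516621e-01 -6.73548700e-05  2.84096436e-04]
0.67 [318.5, 320.9, 45.8, 33.9]
0.54 [66.1, 203.4, 132.2, 87.3]
(np.float64(255.74323566926478), np.float64(179.7937616977554)) (np.float64(394.75163659469615), np.float64(322.26107183538784))
[[ 0.11   0.962]
 [ 0.994 -0.107]
 [ 0.001  0.25 ]
 [ 0.     0.   ]]
```

View pics/w6.png

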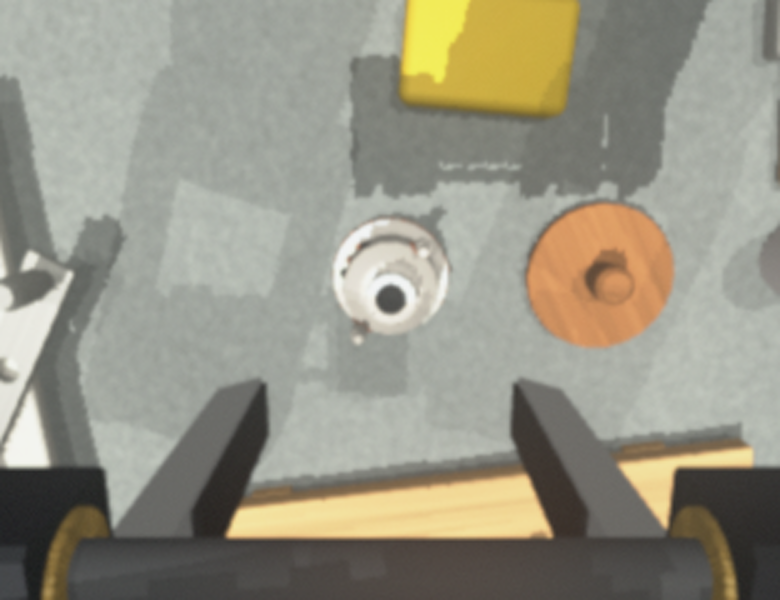

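Bull 3's spout at (391,298) is as predicted. Its horns run (358,338) to (423,248), about 137° in the world, so the jaws go to 47° (-37°).

```bash
python3 -m creep '[0,0,-2,0,0,-9.2,7,0,0,-2,0,0,-9.2,7,0,0,-2,0,0,-9.2,7,0,0,-2,0,0,-9.2,7,0,0,-3.5,0,0,0,7,0,0,-3,0,0,0,7,0,0,-2.3,0,0,0,7,0,0,-0.8,0,0,0,7,0,0,0,0,0,0,7,0,0,0,0,0,0,4,0,0,0,0,0,0,4,0,0,0,0,0,0,4,0,0,0,0,0,0,4,0,0,0,0,0,0,4,0,0,0,0,0,0,4,0,0,0,0,0,0,4]'; python3 - <<'E'
from h import *
c=cam("scene")
for n in ("bull_1_mid","cover_big_mid","jar_big_rim"):
  for d in outline_of("scene",n): print(n,round(d["p"],2),np.round(d["extent"],1), np.round(onz(c,*d["extent"][:2],.03),3))
E
```

```text
clock: 22.6
position: [0.4297, -0.1011, 0.0195]
ee_rot: [0.368, 0.93, -0.0, 0.001]
contact_force: [-0.3, 0.8, 6.8]
width: 0.0496
bull_1_mid 0.91 [401.8 261.5  24.4  25.2] [0.47  0.503 0.03 ]
bull_1_mid 0.67 [215.4 221.1  21.4  25.1] [ 0.626 -0.039  0.03 ]
cover_big_mid 0.95 [261.8 189.4  21.8  19.2] [0.451 0.028 0.03 ]
cover_big_mid 0.3 [147.3 152.9  95.5  43.4] [ 0.516 -0.394  0.03 ]
jar_big_rim 0.58 [295.5 235.1  27.3  34.5] [0.546 0.197 0.03 ]
```

```bash
python3 -m creep '[0,0,1,0,0,0,4,0,0,2,0,0,0,4,0,0,4,0,0,0,4,2,0,0,0,0,0,4,4,-0.3,0,0,0,0,4,4,-0.3,0,0,0,0,4,4,-0.4,0,0,0,0,4,4,-0.4,0,0,0,0,4,3,0,0,0,0,0,4,0,0,0,0,0,0,4,0,0,-1.5,0,0,0,4,0,0,-1.5,0,0,0,4,0,0,-1,0,0,0,4,0,0,0,0,0,0,4,0,0,0,0,0,0,4]'
```

```text
clock: 24.68
position: [0.639, -0.1148, 0.049]
ee_rot: [0.368, 0.93, 0.0, 0.0]
contact_force: [0.4, 0.2, -2.1]
width: 0.0499
```

```bash
python3 -m creep '[0,0,-0.4,0,0,0,4,0,0,-0.15,0,0,0,4,0,0,0,0,0,0,4,0,0,0,0,0,0,6.6,0,0,0,0,0,0,6.6,0,0,0,0,0,0,6.6,0,0,0,0,0,0,6.6,0,0,4,0,0,0,6.6,0,0,4,0,0,0,6.6,0,0,1,0,0,0,6,-4,2.7,1,0,0,0,5,-4,2.8,0,0,0,0,5,-4,2.8,0,0,0,0,5,-4,2.8,0,0,0,0,5,-3.8,2.6,0,0,0,0,5,0,0,0,0,0,0,5,0,0,0,0,0,0,5]'; python3 - <<'E'
from h import *
c=cam("wrist","w7.png",crop=(150,60,210,180),s=3)
p=ctrl.read_state()["position"];print(p)
for d in outline_of("wrist","cover_big_mid"): print(d["p"],d["extent"],onz(c,*d["extent"][:2],.012))
print(proj(c,[.441,.022,.041]),proj(c,[.441,.022,.013]))
E
```

```text
clock: 26.8
position: [0.4412, 0.0221, 0.1428]
ee_rot: [0.368, 0.93, -0.0, 0.0]
contact_force: [0.9, 0.4, -0.6]
width: 0.0501
[0.44171139 0.02178333 0.14302279]
0.71 [256.6, 176.4, 70.1, 63.9] [0.44014973 0.02568292 0.012     ]
(np.float64(254.92640603378956), np.float64(184.1480351119176)) (np.float64(254.9422595113711), np.float64(178.98658466723313))
```

View pics/w7.png

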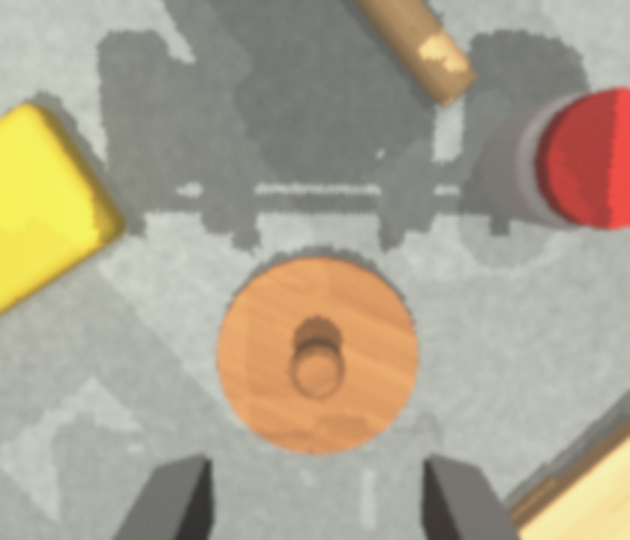

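The knob top is at (318,369), about 1.5 mm to +y of the guess. Correct, descend and grip.

```bash
python3 -m creep '[0,0.15,-4,0,0,0,5,0,0,-4,0,0,0,5,0,0,-3,0,0,0,5,0,0,-0.9,0,0,0,5,0,0,0,0,0,0,5,0,0,0,0,0,0,1,0,0,0,0,0,0,1,0,0,0,0,0,0,1,0,0,0,0,0,0,1,0,0,0,0,0,0,1,0,0,0,0,0,0,1,0,0,0,0,0,0,1]' 15
```

```text
clock: 28.4
position: [0.4408, 0.0238, 0.0241]
ee_rot: [0.368, 0.93, -0.0, -0.0]
contact_force: [0.4, 0.3, -0.4]
width: 0.0097
```

```bash
python3 - <<'E'
from h import *
c=cam("wrist","w8.png",crop=(150,100,210,180),s=3)
p=ctrl.read_state()["position"];print(p,proj(c,p),proj(c,p+[0,0,.011]))
for d in outline_of("wrist","cover_big_mid"): print(d["p"],d["extent"],onz(c,*d["extent"][:2],.012))
E
```

```text
[0.44080427 0.02381731 0.02409922] (np.float64(255.08803075854885), np.float64(214.20146402465053)) (np.float64(255.08586045647934), np.float64(219.19077489927943))
0.92 [255.3, 208.3, 101.4, 92.0] [0.44030361 0.0245287  0.012     ]
```

View pics/w8.png

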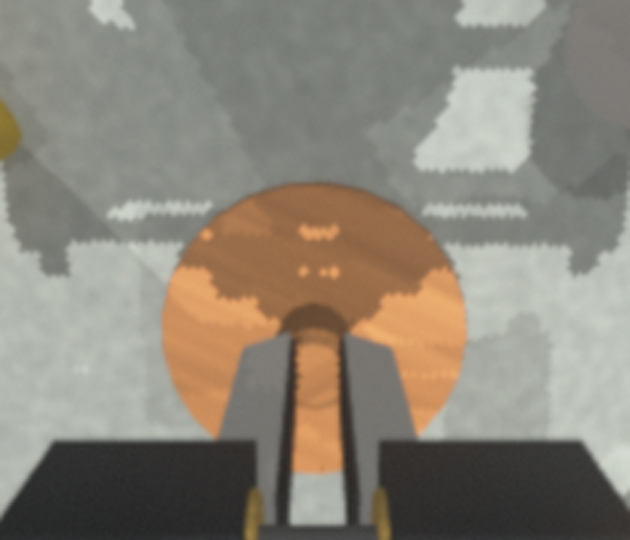

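```bash
python3 -m creep '[0,0,0,0,0,0,0,0,0,0,0,0,0,0,0,0,0,0,0,0,0,0,0,0,0,0,0,0]' 15;  python3 - <<'E'
from h import *
p=ctrl.read_state();print(p["width"],p["contact_force"])
E
python3 -m creep '[0,0,0.5,0,0,0,0,0,0,0.5,0,0,0,0,0,0,1,0,0,0,0,0,0,1,0,0,0,0,0,0,0,0,0,0,0]'; python3 - <<'E'
from h import *
c=cam("wrist","w9.png",crop=(150,100,210,180),s=3)
p=ctrl.read_state();print(p["width"],p["contact_force"])
for d in outline_of("wrist","cover_big_mid"): print(d["p"],d["extent"])
E
```

```text
clock: 29.0
position: [0.4408, 0.0238, 0.0241]
ee_rot: [0.368, 0.93, -0.0, -0.0]
contact_force: [0.4, 0.7, 0.9]
width: 0.0008
0.000809802273005199 [0.36329201 0.71575063 0.88408279]
clock: 29.62
position: [0.4421, 0.0236, 0.0555]
ee_rot: [0.368, 0.93, 0.0, 0.001]
contact_force: [-1.3, -0.4, 0.1]
width: 0.0
0.00080279373487572 [ 0.01333049 -0.1184502   0.29853361]
```

View pics/w9.png

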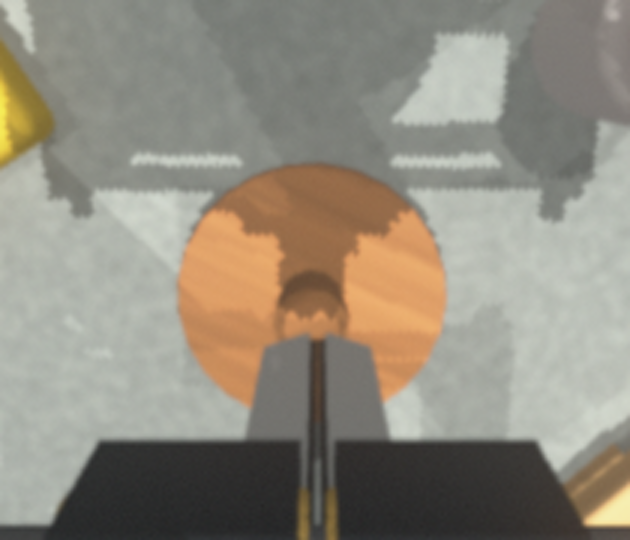

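The fingers closed fully without touching the knob (w8/w9). Working back from the pixel gap at known openings, the real fingertips stand about 22 mm behind the reported TCP, not 8 mm ahead. That also explains the bulls being gripped high on the shoulder. I go lower in steps, watching force.

```bash
python3 -m creep '[0,0,0,0,0,0,4.5,0,0,0,0,0,0,4.5,0,0,0,0,0,0,4.5,0,0,0,0,0,0,4.5,0,0,0,0,0,0,4.5,0,0,0,0,0,0,4.5,0,0,0,0,0,0,4.5,0,0,-2,0,0,0,4.5,0,0,-1.5,0,0,0,4.5,0,0,-1,0,0,0,4.5,0,0,0,0,0,0,4.5]'; python3 -m creep '[0,0,-0.5,0,0,0,4.5,0,0,0,0,0,0,4.5]';python3 -m creep '[0,0,-0.5,0,0,0,4.5,0,0,0,0,0,0,4.5]'
```

```text
clock: 31.1
position: [0.4399, 0.0239, 0.0082]
ee_rot: [0.368, 0.93, -0.0, -0.001]
contact_force: [-1.3, -0.0, 1.1]
width: 0.0453
clock: 31.35
position: [0.4409, 0.0238, 0.0042]
ee_rot: [0.368, 0.93, 0.0, 0.0]
contact_force: [-0.2, -0.6, 0.7]
width: 0.045
clock: 31.6
position: [0.4405, 0.0238, -0.0011]
ee_rot: [0.368, 0.93, -0.0, -0.0]
contact_force: [1.1, 1.0, 0.0]
width: 0.0449
```

No contact, as expected if the tips are higher than stated. Close.

```bash
python3 -m creep '[0,0,0,0,0,0,1,0,0,0,0,0,0,1,0,0,0,0,0,0,1,0,0,0,0,0,0,1,0,0,0,0,0,0,1,0,0,0,0,0,0,1,0,0,0,0,0,0,1,0,0,0,0,0,0,1]' 20
```

```text
clock: 32.6
position: [0.4409, 0.0238, -0.0008]
ee_rot: [0.368, 0.93, -0.0, 0.0]
contact_force: [-0.5, -0.5, 2.5]
width: 0.0207
```

Knob gripped (20.7 mm). I lift and move near the big jar, then locate its mouth by fitting its cylinder to the outlines of all cameras.

```bash
cat > fit.py <<'E'
from h import *
from scipy.optimize import least_squares
a=np.linspace(0,2*np.pi,60)
def sil(c,x,y,r,h):
    q=np.array([proj(c,[x+r*np.cos(t),y+r*np.sin(t),z]) for z in (0,h) for t in a]);return np.r_[q.min(0),q.max(0)]
def fit(name,r,h,x0,cams):
    for n in cams:
        c=cam(n); c["mask"]=None
        for d in outline_of(n,name):
            u,v,w,hh=d["extent"];b=np.array([u-w/2,v-hh/2,u+w/2,v+hh/2])
            s=least_squares(lambda p:sil(c,*p,r,h)-b,x0)
            if np.hypot(*(s.x-x0))<.03: print(name,n,round(d["p"],2),"xy",np.round(s.x,4),"resid px",np.round(s.fun,1),"box",np.round(b))
E
python3 -m creep '[0,0,0.5,0,0,0,1,0,0,1.5,0,0,0,1,0,0,4,0,0,0,1,0,0,5,0,0,0,1,0,0,5,0,0,0,1,3,2,1,0,0,0,1,4,3,1,0,0,0,1,4,3,1,0,0,0,1,4,3,0,0,0,0,1,2,1,0,0,0,0,1,0,0,0,0,0,0,1,0,0,0,0,0,0,1]'; python3 - <<'E'
from fit import *
fit("jar_big_rim",.04,.07,[.56,.195],["wrist","scene","side"])
fit("jar_small_rim",.03,.06,[.57,.306],["wrist","scene","side"])
print(ctrl.read_state()["width"])
cam("wrist","w10.png",crop=(80,0,360,280),s=2)
E
```

```text
clock: 34.1
position: [0.61, 0.1434, 0.1893]
ee_rot: [0.368, 0.93, -0.0, -0.0]
contact_force: [-0.4, 0.2, -0.8]
width: 0.0206
jar_big_rim wrist 0.91 xy [0.563  0.1954] resid px [-0.1  1.   0.1 -1.1] box [226.  85. 294. 158.]
jar_big_rim scene 0.8 xy [0.5523 0.1934] resid px [ 0.7 -0.5 -0.7  0.5] box [279. 218. 309. 252.]
jar_big_rim side 0.57 xy [0.5735 0.2051] resid px [-0.5  2.2  0.5 -2.1] box [236. 159. 256. 190.]
jar_small_rim wrist 0.71 xy [0.5687 0.3075] resid px [-2.2  1.1  1.8 -1.3] box [302.  26. 360.  91.]
jar_small_rim scene 0.64 xy [0.5621 0.3148] resid px [-1.2 -3.5  1.2  3.4] box [319. 247. 341. 267.]
jar_small_rim side 0.49 xy [0.5686 0.3111] resid px [-0.1 -0.2  0.1  0.2] box [223. 153. 238. 173.]
0.020934087616683996
```

View pics/w10.png

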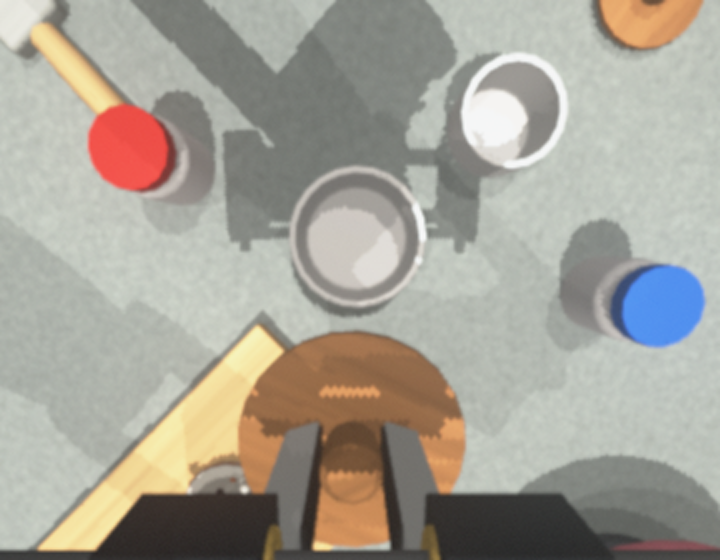

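The wrist view shows the cover held level, the big jar's rim centred at (358,236) and the small jar's at (514,110). Converting these.

```bash
python3 - <<'E'
from h import *
c=cam("wrist"); p=ctrl.read_state()["position"]; print(p)
print(onz(c,358.5/2+80,236.5/2,.07),onz(c,514/2+80,110.5/2,.06),onz(c,650/2+80,-2/2,.041))
g=cv2.medianBlur(cv2.cvtColor(c["image"],cv2.COLOR_RGB2GRAY),3)
k=cv2.HoughCircles(g[:200],cv2.HOUGH_GRADIENT,1,25,param1=100,param2=25,minRadius=20,maxRadius=38)
print(np.round(k,1) if k is not None else None)
E
```

```text
[0.61084208 0.14380372 0.1890904 ]
[0.55971757 0.19836635 0.07      ] [0.56952627 0.30975817 0.06      ] [0.57740354 0.41016719 0.041     ]
[[[258.5 119.5  33. ]
  [333.5  53.5  29.7]
  [145.5  72.5  21.6]
  [414.5 155.5  22.9]]]
```

```bash
python3 -m creep '[-2.5,2.6,0,0,0,0,1,-2.5,2.7,0,0,0,0,1,0,0,-4,0,0,0,1,0,0,-4,0,0,0,1,0,0,-3,0,0,0,1,0,0,0,0,0,0,1,0,0,0,0,0,0,1]'; python3 -m creep '[0,0,-0.5,0,0,0,1,0,0,0,0,0,0,1]'; python3 -m creep '[0,0,-0.4,0,0,0,1,0,0,0,0,0,0,1,0,0,0,0,0,0,1]'
```

```text
clock: 35.67
position: [0.562, 0.197, 0.0805]
ee_rot: [0.368, 0.93, 0.001, 0.001]
contact_force: [0.4, -0.5, -0.9]
width: 0.021
clock: 35.92
position: [0.5614, 0.1969, 0.075]
ee_rot: [0.368, 0.93, 0.0, 0.001]
contact_force: [-0.2, -0.2, -0.9]
width: 0.0206
clock: 36.3
position: [0.5608, 0.1968, 0.0701]
ee_rot: [0.368, 0.93, -0.0, -0.0]
contact_force: [0.2, -0.2, -1.0]
width: 0.0205
```

```bash
python3 -m creep '[0,0,-0.3,0,0,0,1,0,0,0,0,0,0,1]'; python3 -m creep '[0,0,-0.3,0,0,0,1,0,0,0,0,0,0,1]'; python3 -m creep '[0,0,-0.2,0,0,0,1,0,0,0,0,0,0,1,0,0,0,0,0,0,1]'
```

```text
clock: 36.55
position: [0.5605, 0.1967, 0.0667]
ee_rot: [0.368, 0.93, -0.0, -0.0]
contact_force: [0.7, -0.8, -1.6]
width: 0.0205
clock: 36.8
position: [0.5604, 0.1969, 0.0638]
ee_rot: [0.368, 0.93, -0.0, -0.0]
contact_force: [-0.3, 0.4, -0.8]
width: 0.021
clock: 37.17
position: [0.5608, 0.1969, 0.0625]
ee_rot: [0.368, 0.93, 0.0, -0.0]
contact_force: [-2.2, 0.9, 3.9]
width: 0.0208
```

Seated as expected (contact at 62.5 mm, predicted 62). Release and go to the small cover.

```bash
python3 -m creep '[0,0,-0.05,0,0,0,4.5,0,0,0,0,0,0,4.5,0,0,0,0,0,0,4.5,0,0,0,0,0,0,4.5,0,0,0,0,0,0,4.5,0,0,3,0,0,0,4.5,0,0,4,0,0,0,4.5,0.3,4,2,0,0,0,4.5,0.3,5,0,0,0,0,4.5,0.3,5,0,0,0,0,4.5,0.3,5,0,0,0,0,4.5,0.2,4.4,0,0,0,0,4.5,0,0,0,0,0,0,4.5,0,0,0,0,0,0,4.5]'; python3 - <<'E'
from fit import *
c=cam("wrist","w11.png"); p=ctrl.read_state()["position"]; print(p)
for d in outline_of("wrist","cover_small_mid"): print(d["p"],d["extent"],onz(c,*d["extent"][:2],.011))
g=cv2.medianBlur(cv2.cvtColor(c["image"],cv2.COLOR_RGB2GRAY),3)
k=cv2.HoughCircles(g[100:260,170:340],cv2.HOUGH_GRADIENT,1,40,param1=80,param2=18,minRadius=22,maxRadius=40)
if k is not None:
  for u,v,r in k[0][:3]: print("h",u+170,v+100,r,onz(c,u+170,v+100,.012))
print(proj(c,[.575,.431,.041]))
s=cam("scene","sc2.png")
for n in ("cover_big_mid","jar_big_rim","bull_1_mid"):
  for d in outline_of("scene",n): print(n,round(d["p"],2),np.round(d["extent"],1),np.round(onz(s,*d["extent"][:2],.05),3))
E
```

```text
clock: 38.92
position: [0.5746, 0.4301, 0.1512]
ee_rot: [0.368, 0.93, -0.001, -0.0]
contact_force: [-1.1, 0.8, -1.1]
width: 0.045
[0.5748932  0.42959374 0.15141119]
0.76 [257.8, 176.8, 52.4, 50.0] [0.5764109  0.43312086 0.011     ]
h 256.5 176.5 24.9 [0.57480154 0.43229658 0.012     ]
(np.float64(255.91566550762005), np.float64(182.33377545696376))
cover_big_mid 0.69 [295.5 231.9  29.   27.5] [0.547 0.195 0.05 ]
jar_big_rim 0.53 [293.9 245.4  22.4  14.5] [0.589 0.21  0.05 ]
bull_1_mid 0.56 [223.2 226.   20.5  24.6] [ 0.637 -0.002  0.05 ]
bull_1_mid 0.5 [394.1 270.2   7.1   7.6] [0.518 0.489 0.05 ]
```

```bash
python3 -m creep '[0,0.25,-4,0,0,0,4.5,0,0,-4,0,0,0,4.5,0,0,-4,0,0,0,4.5,0,0,-2,0,0,0,4.5,0,0,-1.2,0,0,0,4.5,0,0,0,0,0,0,4.5,0,0,0,0,0,0,1,0,0,0,0,0,0,1,0,0,0,0,0,0,1,0,0,0,0,0,0,1,0,0,0,0,0,0,1,0,0,0,0,0,0,1,0,0,0,0,0,0,1,0,0,0,0,0,0,1]' 20
```

```text
clock: 40.98
position: [0.5754, 0.4335, 0.0008]
ee_rot: [0.368, 0.93, 0.0, 0.0]
contact_force: [-1.6, -2.4, 6.1]
width: 0.0202
```

```bash
python3 -m creep '[0,0,0.5,0,0,0,1,0,0,1.5,0,0,0,1,0,0,4,0,0,0,1,0,0,5,0,0,0,1,0,0,4,0,0,0,1,0,0,0,0,0,0,1,0,0,0,0,0,0,1]'; python3 - <<'E'
from h import *
c=cam("wrist","w12.png"); p=ctrl.read_state()["position"]; print(p)
for n in ("cover_small_mid","jar_small_rim"):
  for d in outline_of("wrist",n): print(n,d["p"],np.round(d["extent"],1),onz(c,*d["extent"][:2],p[2]+.011))
print(proj(c,p+[0,0,.010]))
E
```

```text
clock: 41.85
position: [0.5741, 0.4329, 0.1486]
ee_rot: [0.368, 0.93, -0.001, -0.001]
contact_force: [0.1, -0.2, 0.0]
width: 0.0206
[0.57347857 0.43249832 0.14723216]
cover_small_mid 0.74 [ 73.9 334.6  26.6  21.2] [0.54492478 0.24657678 0.15823216]
cover_small_mid 0.68 [253.2 218.8  91.3  85.8] [0.57329354 0.43173005 0.15823216]
jar_small_rim 0.62 [180.9 229.2  58.9  33.1] [0.54145753 0.38533425 0.15823216]
(np.float64(254.10911830443774), np.float64(217.84955376471484))
```

```bash
python3 -m creep '[-0.1,-3,0,0,0,0,1,-0.1,-4,0,0,0,0,1,-0.1,-3.3,0,0,0,0,1,-0.1,-2,0,0,0,0,1,0,0,0,0,0,0,1,0,0,-4,0,0,0,1,0,0,-3,0,0,0,1,0,0,-1,0,0,0,1,0,0,0,0,0,0,1,0,0,0,0,0,0,1]'
```

```text
clock: 43.25
position: [0.5721, 0.3113, 0.0714]
ee_rot: [0.368, 0.93, 0.001, 0.001]
contact_force: [-0.4, 0.9, 0.4]
width: 0.0207
```

```bash
python3 -m creep '[-0.1,-0.1,-0.3,0,0,0,1,0,0,0,0,0,0,1,0,0,0,0,0,0,1]'; python3 -m creep '[-0.05,0,-0.3,0,0,0,1,0,0,0,0,0,0,1,0,0,0,0,0,0,1]'
```

```text
clock: 43.62
position: [0.57, 0.3093, 0.067]
ee_rot: [0.368, 0.93, 0.0, 0.0]
contact_force: [0.2, -0.4, 0.4]
width: 0.0208
clock: 44.0
position: [0.5693, 0.3093, 0.0635]
ee_rot: [0.368, 0.93, -0.0, -0.0]
contact_force: [0.7, -0.1, -0.3]
width: 0.0207
```

```bash
python3 -m creep '[0,0,-0.4,0,0,0,1,0,0,0,0,0,0,1]'; python3 -m creep '[0,0,-0.3,0,0,0,1,0,0,0,0,0,0,1]'; python3 -m creep '[0,0,-0.3,0,0,0,1,0,0,0,0,0,0,1,0,0,0,0,0,0,1]'
```

```text
clock: 44.25
position: [0.569, 0.3091, 0.0591]
ee_rot: [0.368, 0.93, -0.0, -0.0]
contact_force: [0.0, -0.2, -0.1]
width: 0.0209
clock: 44.5
position: [0.569, 0.3092, 0.0562]
ee_rot: [0.368, 0.93, -0.0, -0.0]
contact_force: [-0.4, -0.1, -0.9]
width: 0.0208
clock: 44.88
position: [0.5697, 0.3094, 0.0541]
ee_rot: [0.368, 0.93, 0.0, 0.0]
contact_force: [-0.3, -0.2, 2.2]
width: 0.0208
```

Seated (contact at 54.1, predicted 53.8 mm). Release, then photograph jars, board and stay on the way to the window.

```bash
python3 -m creep '[0,0,-0.05,0,0,0,4.5,0,0,0,0,0,0,4.5,0,0,0,0,0,0,4.5,0,0,0,0,0,0,4.5,0,0,0,0,0,0,4.5,0,0,4,0,0,0,4.5,0,0,5,0,0,0,4.5,0,-2,5,0,0,0,4.5,0,-4,3,0,0,0,4.5,0,0,0,0,0,0,4.5,0,0,0,0,0,0,4.5]'; python3 - <<'E'
from h import *
c=cam("wrist","v1.png"); print(ctrl.read_state()["position"])
E
python3 -m creep '[-2,-5,1,0,0,-8,4.5,-2,-5,1,0,0,-8,4.5,-2,-5,1,0,0,0,4.5,-2,-5,0,0,0,0,4.5,-2,-5,0,0,0,0,4.5,0,-5,0,0,0,0,4.5,0,0,0,0,0,0,4.5,0,0,0,0,0,0,4.5]'; python3 - <<'E'
from h import *
c=cam("wrist","v2.png"); print(ctrl.read_state()["position"])
for d in outline_of("wrist","bull_1_mid"): print(d["p"],np.round(d["extent"]))
E
python3 -m creep '[0,-4,0,0,0,0,4.5,0,-5,0,0,0,0,4.5,-1,-5,0,0,0,0,4.5,-1,-5,0,0,0,0,4.5,-1,-5,0,0,0,0,4.5,0,0,0,0,0,0,4.5,0,0,0,0,0,0,4.5]'; python3 - <<'E'
from h import *
c=cam("wrist","v3.png"); s=ctrl.read_state();print(s["position"],s["ee_rot"])
for n in ("bull_1_mid","stay_handle","stay_hole4"):
  for d in outline_of("wrist",n): print(n,d["p"],np.round(d["extent"]))
b=cam("scene","v4.png")
im=[cv2.imread(f"pics/v{i}.png") for i in (1,2,3)]
top=np.hstack([cv2.resize(im[0],(400,300)),cv2.resize(im[1],(400,300))])
bot=np.hstack([cv2.resize(im[2],(400,300)),cv2.resize(cv2.imread("pics/v4.png")[90:300,90:370],(400,300))])
cv2.imwrite("pics/m1.png",np.vstack([top,bot]))
np.save("v3.npy",c["world_from_camera"])
E
```

```text
clock: 46.25
position: [0.5688, 0.2495, 0.2224]
ee_rot: [0.368, 0.93, -0.0, -0.001]
contact_force: [0.1, 0.8, 0.7]
width: 0.0447
[0.56833279 0.24966436 0.22147603]
clock: 47.3
position: [0.4689, -0.0497, 0.2519]
ee_rot: [0.494, 0.87, 0.0, -0.001]
contact_force: [0.1, 0.3, -0.3]
width: 0.0451
[ 0.46907875 -0.04932882  0.25209473]
0.81 [364. 196.  57.  45.]
clock: 48.28
position: [0.4399, -0.2893, 0.2527]
ee_rot: [0.493, 0.87, 0.0, -0.001]
contact_force: [0.3, 1.1, 0.1]
width: 0.0452
[ 0.43997233 -0.2889858   0.25288318] [ 4.92924744e-01  8.70071796e-01  3.85772553e-04 -3.43595793e-04]
bull_1_mid 0.69 [476.  69.  69.  50.]
bull_1_mid 0.59 [268. 233.  91. 179.]
stay_handle 0.59 [270. 232.  78. 175.]
stay_hole4 0.84 [269. 232.  82. 179.]
```

View pics/m1.png

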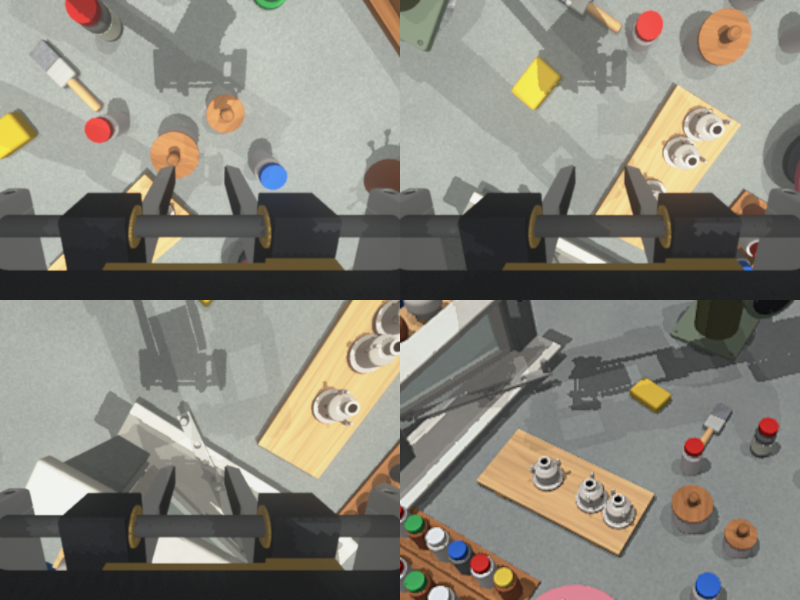

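The montage shows both covers level on their jars and three bulls upright on the board, but two of them (quadrant 4 at (590,492) and (618,508)) stand closer than I set them, so one was probably knocked. The stay's knob shows at quadrant 3 (183,408). I measure the bull gap and the stay.

```bash
python3 - <<'E'
from h import *
s=cam("scene")
for n,u,v in [("b2",241.9,238.4),("b1",223,228.6),("b3",191.5,216)]: print(n,onz(s,u,v,.029)[:2])
im=s["image"].astype(int); m=((im.max(2)-im.min(2))<22)&(im.min(2)>120)
m[:195]=0;m[260:]=0;m[:,:175]=0;m[:,262:]=0
n,l,st,ce=cv2.connectedComponentsWithStats(m.astype(np.uint8))
for i in range(1,n):
    if st[i,4]>25: print(st[i],ce[i],onz(s,*ce[i],.055)[:2])
cv2.imwrite("pics/v5.png",s["image"][:,:,::-1])
W=np.load("v3.npy"); c=dict(cam("wrist"));c["world_from_camera"]=W
f=512/400
for n,u,v,z in [("knob top",183,108,.093),("bar a",200,130,.053),("bar b",215,160,.053),("board corner",262,140,.024),("corner2",318,177,.024),("bull3 plinth",333,107,.029),("b1",372,55,.029),("sill near corner",135,102,.04),("sill front r",245,160,.04),("wall top nearest",95,140,.245)]: print(n,np.round(onz(c,u*f,v*f,z)[:2],3))
E
```

```text
b2 [0.63626873 0.06176793]
b1 [ 0.63640986 -0.00530339]
b3 [ 0.64777932 -0.11422156]
[208 195  54  27 752] [242.86835106 203.47739362] [0.54191786 0.0099559 ]
[183 200  21  23 231] [192.03463203 211.33333333] [ 0.64397087 -0.11060438]
[213 214  39  36 519] [231.80346821 231.80539499] [0.64336789 0.03181844]
[175 237  45  23 551] [189.88021779 251.53176044] [ 0.75715265 -0.03911005]
[252 244  10  16  89] [258.         253.83146067] [0.66635571 0.13365802]
knob top [ 0.391 -0.261]
bar a [ 0.439 -0.285]
bar b [ 0.496 -0.321]
board corner [ 0.565 -0.24 ]
corner2 [ 0.719 -0.245]
bull3 plinth [ 0.646 -0.111]
b1 [0.646 0.002]
sill near corner [ 0.303 -0.304]
sill front r [ 0.553 -0.292]
wall top nearest [ 0.334 -0.321]
```

Bull 1 was knocked to y≈-0.003, about 66 mm from bull 2, so they likely touch. I re-grip it by the spout and first measure its horn angle from straight above, with bulls 2 and 3 (54°, 137°) as a sanity check.

```bash
python3 -m creep '[2,2.8,-1,0,0,-7.6,4.5,2,2.8,-1,0,0,-7.6,4.5,2,2.8,-1,0,0,-7.6,4.5,2,2.8,-1,0,0,-7.6,4.5,2,2.8,-1,0,0,-7.6,4.5,2,2.8,-1,0,0,-7.6,4.5,2.2,2.8,-1,0,0,-7.6,4.5,2.2,2.8,-1,0,0,-7.6,4.5,0,0,0,0,0,0,4.5,0,0,0,0,0,0,4.5]'; cat > horn.py <<'E'
from h import *
def plane(c,x0,y0,z,R=.06,n=240):
    g=np.linspace(-R,R,n); X,Y=np.meshgrid(g,g)
    P=np.stack([X+x0,Y+y0,0*X+z],-1)
    T=np.linalg.inv(c["world_from_camera"]);q=P@T[:3,:3].T+T[:3,3]
    u=(q[...,0]/q[...,2]*c["fx"]+c["cx"]).astype(np.float32);v=(q[...,1]/q[...,2]*c["fy"]+c["cy"]).astype(np.float32)
    return cv2.remap(c["image"],u,v,cv2.INTER_LINEAR),X,Y
E
python3 - <<'E'
from horn import *
c=cam("wrist","v6.png");p=ctrl.read_state()["position"];print(p,c["world_from_camera"][:3,3])
np.save("v6.npy",c["world_from_camera"])
for x,y in [(.638,-.004),(.638,.0625),(.643,-.113)]:
    print(x,y,"spout px",np.round(proj(c,[x,y,.094])))
    im,X,Y=plane(c,x,y,.094,.045)  # spout mouth: dark hole in white
    g=cv2.cvtColor(im,cv2.COLOR_RGB2GRAY); sat=(im.max(2).astype(int)-im.min(2))
    k=cv2.HoughCircles(g,cv2.HOUGH_GRADIENT,1,100,param1=100,param2=12,minRadius=15,maxRadius=45)
    if k is not None:
        u,v,r=k[0][0]; h=.09/239; cx,cy=x-.045+u*h,y-.045+v*h; print("mouth",round(cx,4),round(cy,4),"r mm",round(r*h*1000,1))
        im,X,Y=plane(c,cx,cy,.084); sat=im.max(2).astype(int)-im.min(2)
        R=np.hypot(X,Y);A=np.degrees(np.arctan2(Y,X))
        print([(a,int(100*(sat[(R>.029)&(R<.035)&(abs((A-a+180)%360-180)<7.5)]<35).mean())) for a in range(-180,180,15)])
for d in outline_of("wrist","bull_1_mid"): print(d["p"],np.round(d["extent"]))
E
```

```text
clock: 49.88
position: [0.6031, -0.0668, 0.1732]
ee_rot: [0.866, 0.501, -0.0, 0.0]
contact_force: [-0.4, -0.4, 0.4]
width: 0.0448
[ 0.60309697 -0.06728023  0.17352593] [ 0.63859912 -0.00396066  0.3730547 ]
0.638 -0.004 spout px [255. 120.]
mouth 0.6357 -0.0029 r mm 8.0
[(-180, 0), (-165, 12), (-150, 19), (-135, 0), (-120, 0), (-105, 0), (-90, 0), (-75, 0), (-60, 0), (-45, 0), (-30, 0), (-15, 0), (0, 0), (15, 6), (30, 19), (45, 0), (60, 0), (75, 55), (90, 99), (105, 35), (120, 0), (135, 0), (150, 0), (165, 0)]
0.638 0.0625 spout px [220.  59.]
mouth 0.638 0.0659 r mm 7.6
[(-180, 0), (-165, 6), (-150, 56), (-135, 90), (-120, 98), (-105, 97), (-90, 100), (-75, 100), (-60, 100), (-45, 91), (-30, 51), (-15, 8), (0, 0), (15, 0), (30, 0), (45, 31), (60, 100), (75, 100), (90, 100), (105, 100), (120, 99), (135, 33), (150, 0), (165, 0)]
0.643 -0.113 spout px [308. 207.]
mouth 0.6374 -0.1134 r mm 7.6
[(-180, 0), (-165, 0), (-150, 43), (-135, 100), (-120, 100), (-105, 100), (-90, 22), (-75, 0), (-60, 0), (-45, 18), (-30, 4), (-15, 0), (0, 0), (15, 5), (30, 73), (45, 100), (60, 100), (75, 100), (90, 100), (105, 100), (120, 83), (135, 97), (150, 37), (165, 0)]
0.73 [253. 120.  57.  58.]
```

Bull 1's horns are still at about 26°, and its mouth is at (0.636,-0.003). Spout grip with jaws at -30° is clear of everything.

```bash
python3 -m creep '[1.6,3.2,0,0,0,0,4.5,1.7,3.2,0,0,0,0,4.5,0,0,-4,0,0,0,4.5,0,0,-4,0,0,0,4.5,0,0,-3,0,0,0,4.5,0,0,-1.2,0,0,0,4.5,0,0,0,0,0,0,4.5,0,0,0,0,0,0,1.4,0,0,0,0,0,0,1.4,0,0,0,0,0,0,1.4,0,0,0,0,0,0,1.4,0,0,0,0,0,0,1.4,0,0,0,0,0,0,1.4,0,0,0,0,0,0,1.4]' 20
```

```text
clock: 51.72
position: [0.637, -0.003, 0.0528]
ee_rot: [0.866, 0.5, 0.0, 0.001]
contact_force: [-2.4, -0.6, 5.6]
width: 0.0373
```

```bash
python3 -m creep '[0,0,0.5,0,0,0,1.4,0,0,0.7,0,0,0,1.4,0,0,0,0,0,0,1.4,0,-1,0,0,0,0,1.4,0,-1.1,0,0,0,0,1.4,0,0,0,0,0,0,1.4,0,0,0,0,0,0,1.4]'
```

```text
clock: 52.6
position: [0.6362, -0.0239, 0.0629]
ee_rot: [0.866, 0.5, -0.0, -0.0]
contact_force: [0.5, 0.1, -1.6]
width: 0.0195
```

```bash
python3 -m creep '[0,0,-0.4,0,0,0,1.4,0,0,0,0,0,0,1.4]'; python3 -m creep '[0,0,-0.3,0,0,0,1.4,0,0,0,0,0,0,1.4]'; python3 -m creep '[0,0,-0.2,0,0,0,1.4,0,0,0,0,0,0,1.4]'
```

```text
clock: 52.85
position: [0.6371, -0.0237, 0.0597]
ee_rot: [0.866, 0.5, 0.001, 0.001]
contact_force: [0.6, -1.1, 0.2]
width: 0.0195
clock: 53.1
position: [0.6372, -0.0237, 0.0596]
ee_rot: [0.866, 0.5, 0.001, 0.001]
contact_force: [-5.3, 0.8, 13.7]
width: 0.0193
clock: 53.35
position: [0.6372, -0.0237, 0.0595]
ee_rot: [0.866, 0.5, 0.001, 0.001]
contact_force: [-9.6, 0.4, 20.3]
width: 0.0194
```

Bull is down (contact at 59.7 mm). I relieve, release, rise and re-measure.

```bash
python3 -m creep '[0,0,0.4,0,0,0,1.4,0,0,0,0,0,0,1.4,0,0,0,0,0,0,4.4,0,0,0,0,0,0,4.4,0,0,0,0,0,0,4.4,0,0,0,0,0,0,4.4,0,0,0,0,0,0,4.4,0,0,0,0,0,0,4.4,0,0,4,0,0,0,4.4,0,0,4,0,0,0,4.4,-1.6,-2.2,3.4,0,0,0,4.4,-1.7,-2.2,0,0,0,0,4.4,0,0,0,0,0,0,4.4,0,0,0,0,0,0,4.4]';python3 - <<'E'
from horn import *
c=cam("wrist","v7.png");p=ctrl.read_state()["position"];print(p)
for x,y in [(.637,-.024),(.638,.065),(.638,-.113)]:
    im,X,Y=plane(c,x,y,.094,.045)
    g=cv2.cvtColor(im,cv2.COLOR_RGB2GRAY)
    k=cv2.HoughCircles(g,cv2.HOUGH_GRADIENT,1,100,param1=100,param2=12,minRadius=15,maxRadius=45)
    if k is not None:
        u,v,r=k[0][0]; h=.09/239; print("mouth",round(x-.045+u*h,4),round(y-.045+v*h,4),"r mm",round(r*h*1000,1))
E
```

```text
clock: 55.1
position: [0.6033, -0.0672, 0.1717]
ee_rot: [0.866, 0.5, -0.0, -0.0]
contact_force: [0.2, 0.9, -1.4]
width: 0.0442
[ 0.60333999 -0.06701824  0.17150962]
mouth 0.6359 -0.0232 r mm 7.7
mouth 0.638 0.0658 r mm 7.7
mouth 0.638 -0.1134 r mm 7.7
```

Bulls are now 89 to 90 mm apart. Next, the stay: I go above the window with the jaws nearly parallel to the wall so the gripper body clears it, and look down.

```bash
python3 -m creep '[0,0,4,0,0,5,4,-1.5,-2,4,0,0,5,4,-1.5,-3,3,0,0,5,4,-2,-3.5,0.5,0,0,5,4,-2,-3.5,0,0,0,5,4,-2,-3.5,0,0,0,5,4,-2,-3.5,0,0,0,5,4,-2,-3.5,0,0,0,0,4,-2.3,-3.5,0,0,0,0,4,0,0,0,0,0,0,4,0,0,0,0,0,0,4]';python3 - <<'E'
from horn import *
c=cam("wrist","v8.png");p=ctrl.read_state()["position"];print(p,c["world_from_camera"][:3,3])
np.save("v8.npy",c["world_from_camera"])
# rectify at bar top plane z=.053: x .33-.73, y -.50 - -.20, 2 px/mm
g=np.arange(.34,.72,.0005);h=np.arange(-.20,-.46,-.0005);X,Y=np.meshgrid(g,h)
P=np.stack([X,Y,0*X+.053],-1);T=np.linalg.inv(c["world_from_camera"]);q=P@T[:3,:3].T+T[:3,3]
im=cv2.remap(c["image"],(q[...,0]/q[...,2]*c["fx"]+c["cx"]).astype(np.float32),(q[...,1]/q[...,2]*c["fy"]+c["cy"]).astype(np.float32),cv2.INTER_CUBIC)
print(im.shape); cv2.imwrite("pics/rect.png",im[:,:,::-1])
for d in outline_of("wrist","stay_handle"):
    m=d["pixels"];vv,uu=np.nonzero(m);W=np.array([onz(c,u,v,.053)[:2] for u,v in zip(uu,vv)])
    print(d["p"],d["extent"],len(uu));mu=W.mean(0);w,V=np.linalg.eigh(np.cov((W-mu).T));print(mu,V[:,1],np.sqrt(w),W.min(0),W.max(0))
E
```

```text
clock: 56.52
position: [0.451, -0.3269, 0.2866]
ee_rot: [0.675, 0.738, 0.0, -0.0]
contact_force: [0.0, 0.5, -0.8]
width: 0.0398
[ 0.45115219 -0.32663209  0.28677069] [ 0.44423171 -0.25507116  0.4865985 ]
(520, 760, 3)
```

View pics/rect.png

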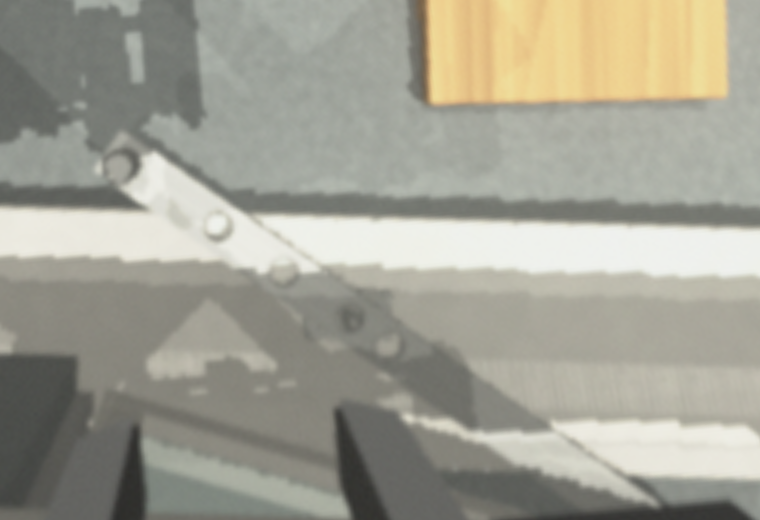

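The rectified top view (0.5 mm/px, x = 0.34+col, y = -0.20-row) shows holes at (217,226), (285,272), (351,318, with the pin in it) and (388,345), and the knob near (121,165). So the pin is at about (0.514,-0.3575), the knob at (0.4025,-0.281) and the bar at -34.5°. The final knob position should be about (0.499,-0.304).

```bash
python3 -m creep '[-2.4,2.3,0,0,0,0,4,-2.45,2.3,0,0,0,0,4,0,0,-4,0,0,0,4,0,0,-5,0,0,0,4,0,0,-5,0,0,0,4,0,0,-3,0,0,0,4,0,0,0,0,0,0,4,0,0,0,0,0,0,4]'; python3 - <<'E'
from h import *
c=cam("wrist","v9.png");p=ctrl.read_state()["position"];print(p)
k=proj(c,[.4025,-.281,.093]);print(k)
g=cv2.cvtColor(c["image"],cv2.COLOR_RGB2GRAY);u0,v0=int(k[0])-40,int(k[1])-40
h=cv2.HoughCircles(g[v0:v0+80,u0:u0+80],cv2.HOUGH_GRADIENT,1,30,param1=80,param2=12,minRadius=6,maxRadius=18)
if h is not None:
  for u,v,r in h[0][:3]: print(u+u0,v+v0,r,onz(c,u+u0,v+v0,.093))
E
```

```text
clock: 57.62
position: [0.4032, -0.282, 0.1186]
ee_rot: [0.675, 0.738, -0.0, 0.001]
contact_force: [-0.9, -0.6, 0.5]
width: 0.0401
[ 0.4034109  -0.28251806  0.11916384]
(np.float64(254.93214365101267), np.float64(203.09444096288829))
256.5 194.5 14.1 [ 0.40317384 -0.27297868  0.093     ]
```

```bash
python3 - <<'E'
import cv2
g=cv2.cvtColor(cv2.imread("pics/v9.png"),cv2.COLOR_BGR2GRAY)
for v in range(176,232,3): print(v,g[v,228:288:3])
E
```

```text
176 [157 159 153 135 104 106 107 105 104 110 102 107 117 125 164 178 175 171
 179 179]
179 [156 168 165 159 137 117 112 110 119 154 142 111 104 120 125 144 177 175
 185 189]
182 [168 168 169 169 169 164 118 118 120 121 192 208 126 105 121 119 155 177
 175 177]
185 [170 174 171 166 168 169 120 122 120 116 128 213 216 141 110 122 121 144
 167 174]
188 [169 173 174 169 170 134 121 114 100  98 100 180 220 220 171 111 121 120
 127 168]
191 [125 135 158 156 165 210 135  99 101 100 102 107 210 221 223 191 123 121
 122 140]
194 [102 104 104 105 175 217 192 101 104 106 103 104 201 222 232 235 222 130
 123 129]
197 [103 104 104 102 105 148 172 106 114 116 114 119 190 226 232 233 234 233
 158 153]
200 [104 105 107 106 106 101 109 164 201 160 163 170 192 233 232 232 231 233
 233 180]
203 [103 108 107 106 105 105 107 201 214 214 214 198 207 230 232 233 231 232
 233 236]
206 [129 124 121 114 113 110 107 154 219 214 212 179 231 232 230 231 233 231
 231 232]
209 [225 217 213 202 186 172 159 146 161 177 158 228 230 232 233 231 230 233
 231 232]
212 [237 239 239 239 239 238 237 234 230 224 219 220 231 230 232 232 231 230
 232 192]
215 [232 238 239 239 240 240 239 238 240 240 243 241 241 237 230 232 233 231
 228  75]
218 [232 240 239 239 239 239 238 238 240 239 239 239 240 240 236 230 231 231
 230  70]
221 [216 240 240 239 239 239 239 238 238 238 238 238 238 238 239 238 231 230
 222  70]
224 [212 239 239 239 239 239 239 239 238 239 239 238 238 239 239 239 237 232
 220  68]
227 [208 237 237 238 239 239 240 239 239 239 240 239 239 239 238 238 237 237
 225  67]
230 [126 170 170 188 189 188 193 238 238 239 240 239 238 238 238 237 237 238
 226  66]
```

The lit knob top shows at (254.5,203.5), within 1 px of the prediction. Descend and grip.

```bash
python3 -m creep '[-0.05,0.1,-3,0,0,0,4,0,0,-3,0,0,0,4,0,0,-1.5,0,0,0,4,0,0,-0.5,0,0,0,4,0,0,0,0,0,0,4,0,0,0,0,0,0,1,0,0,0,0,0,0,1,0,0,0,0,0,0,1,0,0,0,0,0,0,1,0,0,0,0,0,0,1,0,0,0,0,0,0,1,0,0,0,0,0,0,1,0,0,0,0,0,0,1]' 15
```

```text
clock: 59.3
position: [0.4014, -0.2808, 0.0372]
ee_rot: [0.676, 0.737, 0.0, 0.0]
contact_force: [0.2, -1.4, -0.6]
width: 0.0169
```

Knob gripped (16.9 mm; level TCP height 37.2 mm). Lift it 4 cm.

```bash
python3 -m creep '[0,0,0.5,0,0,0,1,0,0,0.5,0,0,0,1,0,0,0.5,0,0,0,1,0,0,0.5,0,0,0,1,0,0,0.5,0,0,0,1,0,0,0.5,0,0,0,1,0,0,0.5,0,0,0,1,0,0,0.5,0,0,0,1,0,0,0.2,0,0,0,1,0,0,0,0,0,0,1]'; python3 - <<'E'
from h import *
s=ctrl.read_state();print(s["contact_force"],s["ft_torque"],s["width"])
E
```

```text
clock: 60.55
position: [0.4009, -0.2803, 0.079]
ee_rot: [0.676, 0.737, -0.0, -0.001]
contact_force: [-0.3, -0.1, -2.0]
width: 0.0175
[-0.31687692 -0.05416094 -2.0374603 ] [-0.05720902  0.52154514  0.00274075] 0.017518929298855356
```

```bash
python3 -m creep '[0.5,-0.1,0,0,0,0,1,0.8,-0.2,0,0,0,0,1,0.8,-0.2,0,0,0,0,1,0.8,-0.2,0,0,0,0,1,0.8,-0.2,0,0,0,0,1,0.8,-0.2,0,0,0,0,1,0,0,0,0,0,0,1]'
```

```text
clock: 61.42
position: [0.4483, -0.2933, 0.0799]
ee_rot: [0.675, 0.737, -0.0, 0.002]
contact_force: [0.1, -1.2, -1.8]
width: 0.0167
```

```bash
python3 -m creep '[0.8,-0.2,0,0,0,0,1,0.8,-0.2,0,0,0,0,1,0.8,-0.2,0,0,0,0,1,0.8,-0.2,0,0,0,0,1,0.8,-0.2,0,0,0,0,1,0.8,-0.2,0,0,0,0,1,0.5,-0.15,0,0,0,0,1,0,0,0,0,0,0,1,0,0,0,0,0,0,1]'; python3 - <<'E'
from h import *
s=ctrl.read_state();print(s["contact_force"],s["ft_torque"],s["width"])
c=cam("wrist","v10.png");cam("scene","v11.png");cam("side","v12.png")
print(proj(c,[.514,-.3575,.06]),proj(c,[.499,-.3035,.05]))
E
```

```text
clock: 62.55
position: [0.4996, -0.3059, 0.0794]
ee_rot: [0.676, 0.737, -0.0, 0.001]
contact_force: [0.6, -0.6, -0.6]
width: 0.0164
[ 0.57268168 -0.64186251 -0.60572753] [-0.08495987  0.20096296 -0.04482359] 0.01637667149659112
(np.float64(266.2842026841504), np.float64(261.1893452817764)) (np.float64(255.12222808052022), np.float64(200.40672622475796))
```

```bash
python3 -m creep '[0,0.2,-0.6,0,0,0,1,0,0,-0.6,0,0,0,1,0,0,-0.5,0,0,0,1,0,0,0,0,0,0,1]'; python3 -m creep '[0,0,-0.4,0,0,0,1,0,0,0,0,0,0,1]'; python3 -m creep '[0,0,-0.3,0,0,0,1,0,0,0,0,0,0,1]'; python3 -m creep '[0,0,-0.3,0,0,0,1,0,0,0,0,0,0,1,0,0,0,0,0,0,1]'
```

```text
clock: 63.2
position: [0.4989, -0.3027, 0.0613]
ee_rot: [0.676, 0.737, 0.0, -0.001]
contact_force: [-0.1, 1.2, -0.2]
width: 0.0164
clock: 63.45
position: [0.4993, -0.3033, 0.0579]
ee_rot: [0.676, 0.737, -0.0, 0.0]
contact_force: [0.2, 0.9, 0.2]
width: 0.0163
clock: 63.7
position: [0.4994, -0.3034, 0.055]
ee_rot: [0.676, 0.737, -0.0, 0.0]
contact_force: [-0.2, -0.1, -1.8]
width: 0.0168
clock: 64.08
position: [0.4994, -0.3032, 0.0522]
ee_rot: [0.676, 0.737, -0.0, 0.0]
contact_force: [0.2, -0.1, -0.9]
width: 0.0164
```

```bash
python3 -m creep '[0,0,-0.4,0,0,0,1,0,0,0,0,0,0,1]'; python3 -m creep '[0,0,-0.4,0,0,0,1,0,0,0,0,0,0,1]'; python3 -m creep '[0,0,-0.4,0,0,0,1,0,0,0,0,0,0,1]'; python3 -m creep '[0,0,-0.3,0,0,0,1,0,0,0,0,0,0,1,0,0,0,0,0,0,1]'
```

```text
clock: 64.32
position: [0.4992, -0.3032, 0.0477]
ee_rot: [0.676, 0.737, -0.0, -0.0]
contact_force: [0.0, 0.5, -1.4]
width: 0.0167
clock: 64.58
position: [0.4992, -0.3031, 0.0438]
ee_rot: [0.676, 0.737, -0.0, -0.0]
contact_force: [0.2, -0.1, -0.5]
width: 0.0169
clock: 64.82
position: [0.4993, -0.3032, 0.04]
ee_rot: [0.676, 0.737, -0.0, -0.0]
contact_force: [0.2, 0.9, -0.5]
width: 0.0164
clock: 65.2
position: [0.4995, -0.3033, 0.0373]
ee_rot: [0.676, 0.737, 0.0, 0.0]
contact_force: [-0.1, -0.4, 0.9]
width: 0.0164
```

Level without resistance. I test for capture with a small sideways nudge, then return.

```bash
python3 -m creep '[0,0.3,0,0,0,0,1,0,0.3,0,0,0,0,1,0,0,0,0,0,0,1]'; python3 -m creep '[0,-0.6,0,0,0,0,1,0,0,0,0,0,0,1,0.5,0,0,0,0,0,1,0,0,0,0,0,0,1]'; python3 -m creep '[-0.5,0,0,0,0,0,1,0,-0.5,0,0,0,0,1,0,0,0,0,0,0,1]';python3 -m creep '[0,0.5,0,0,0,0,1,0,0,0,0,0,0,1]'
```

```text
clock: 65.58
position: [0.4999, -0.3009, 0.0378]
ee_rot: [0.675, 0.738, -0.002, 0.003]
contact_force: [0.4, -8.8, -3.4]
width: 0.0165
clock: 66.08
position: [0.5041, -0.3024, 0.0368]
ee_rot: [0.675, 0.737, 0.0, -0.001]
contact_force: [-1.7, 1.4, 2.4]
width: 0.0166
clock: 66.45
position: [0.4991, -0.3064, 0.0367]
ee_rot: [0.676, 0.737, 0.001, -0.002]
contact_force: [0.3, 5.5, 2.0]
width: 0.0162
clock: 66.7
position: [0.4995, -0.3033, 0.0373]
ee_rot: [0.675, 0.737, -0.0, 0.0]
contact_force: [0.6, 0.3, 1.1]
width: 0.0167
```

The pin resists in both directions (8.8 N and 5.5 N within a few mm), so the hole has it. Release and rise, then check everything.

```bash
python3 -m creep '[0,0,0,0,0,0,4,0,0,0,0,0,0,4,0,0,0,0,0,0,4,0,0,0,0,0,0,4,0,0,0,0,0,0,4,0,0,0,0,0,0,4,0,0,0,0,0,0,4,0,0,3,0,0,0,4,0,0,5,0,0,0,4,0,0,5,0,0,0,4,0,0,5,0,0,0,4,0,0,5,0,0,0,4,0,0,0,0,0,0,4]' ; python3 - <<'E'
from horn import *
c=cam("wrist","x1.png");p=ctrl.read_state()["position"];print(p)
# knob top expected
k=proj(c,[.4993,-.3032,.093]);print("knob px",k)
g=cv2.cvtColor(c["image"],cv2.COLOR_RGB2GRAY)
u,v=int(k[0]),int(k[1])
for r in range(v-16,v+36,3): print(r,g[r,u-24:u+27:3])
E
```

```text
clock: 68.32
position: [0.5019, -0.3052, 0.2733]
ee_rot: [0.676, 0.737, 0.0, 0.006]
contact_force: [0.4, -0.1, 0.1]
width: 0.0404
[ 0.5004558  -0.30408646  0.26987138]
knob px (np.float64(252.78367700673587), np.float64(169.19568443308282))
153 [154 154 166 175 160 125 126 122 115 142 164 166 165 180 178 177 178]
156 [111 117 118 149 157 125 124 120 115 154 176 165 170 179 176 176 180]
159 [ 96  97 101 100 103 117 141 156 152 215 226 153 151 163 172 175 175]
162 [102  98 100  98  97 103 162 150 109 125 223 133 113 115 117 123 135]
165 [203 194 177 157 147 134 190 108 147 128 179 171 114 117 117 119 118]
168 [225 225 224 224 225 224 215 175 234 230 169 223 172 162 142 131 125]
171 [226 225 225 225 226 225 199 179 223 230 191 233 237 238 235 235 232]
174 [226 225 226 226 224 224 221 213 191 198 229 236 235 239 238 238 238]
177 [223 222 225 226 225 225 220 221 222 222 224 236 235 238 238 238 238]
180 [150 156 203 212 226 211 221 218 222 221 222 226 232 238 238 238 238]
183 [150 151 153 175 179 177 154 209 219 217 219 222 198 194 222 234 236]
186 [135 144 170 178 179 177 173 147 136 135 136 154 148 149 177 178 178]
189 [137 152 159 159 160 162 157 134 134 132 134 131 134 146 152 167 176]
192 [157 158 161 159 160 159 151 135 135 118 120 125 126 109 111 123 162]
195 [153 159 159 159 158 157 132 116 126 124 107 105 111 111 111 119 137]
198 [137 138 153 154 150 149 120 110 111 106  98  98 107 111 112 129 132]
201 [132 132 133 131 130 132 115 110 111 109  98  99 109 111 111 128 131]
204 [131 132 131 131 144 144 129 123 119 111 123 118 112 110 112 130 132]
```

```bash
python3 -m creep '[0.8,2,0,0,0,0,4,1,3,0,0,0,-7,4,1,3,0,0,0,-7,4,1,4,-1,0,0,-7,4,1,4,-2,0,0,-7,4,1,4,-2,0,0,-7,4,1,4,-2,0,0,0,4,1,0,0,0,0,0,4,1,0,0,0,0,0,0,4,0,0,0,0,0,0,4]' 2>&1 | tail -3; echo
```

```text
invalid input at $: expected a multiple of 7 numbers
```

Knob sits where left. Now re-check the bulls and covers from above (that last call was refused for a miscounted row).

```bash
python3 -m creep '[1,3,0,0,0,0,4,1,3,0,0,0,-7,4,1,3,0,0,0,-7,4,1.2,3.4,-2,0,0,-7,4,2,3.4,-2,0,0,-7,4,2,4,-3,0,0,-7,4,2,4,-2.5,0,0,0,4,0,0,0,0,0,0,4,0,0,0,0,0,0,4]'; cat > chk.py <<'E'
from horn import *
c=cam("wrist");print(ctrl.read_state()["position"])
for x,y in [(.637,-.024),(.638,.065),(.638,-.113)]:
    im,X,Y=plane(c,x,y,.094,.045)
    k=cv2.HoughCircles(cv2.cvtColor(im,cv2.COLOR_RGB2GRAY),cv2.HOUGH_GRADIENT,1,100,param1=100,param2=12,minRadius=15,maxRadius=45)
    if k is not None:
        u,v,r=k[0][0]; h=.09/239; print("mouth",round(x-.045+u*h,4),round(y-.045+v*h,4),"r mm",round(r*h*1000,1))
s=cam("scene","end.png")
for n in ("bull_1_mid","cover_big_mid","cover_small_mid"):
    for d in outline_of("scene",n): print(n,round(d["p"],2),np.round(d["extent"],1),np.round(onz(s,*d["extent"][:2],.073 if "cover" in n else .055)[:2],3))
E
python3 chk.py
```

```text
clock: 69.5
position: [0.6003, -0.0654, 0.1708]
ee_rot: [0.866, 0.5, -0.001, -0.001]
contact_force: [0.2, -0.3, -0.1]
width: 0.0401
[ 0.60088841 -0.0660608   0.17183333]
mouth 0.6362 -0.0236 r mm 7.9
mouth 0.6376 0.0658 r mm 7.6
mouth 0.6372 -0.1104 r mm 10.3
bull_1_mid 0.94 [217.6 221.9  19.   25.1] [ 0.636 -0.023]
bull_1_mid 0.55 [402.4 262.6  24.8  27.5] [0.487 0.501]
bull_1_mid 0.22 [134.8 150.1  69.5  20.1] [ 0.541 -0.42 ]
cover_big_mid 0.92 [294.4 231.   28.3  26.8] [0.558 0.194]
cover_small_mid 0.97 [327.8 253.4  21.8  23.2] [0.575 0.307]
```

```bash
python3 - <<'E'
from workcell import order,ctrl
print(order.hand_in(), ctrl.read_state()["clock"])
E
```

```text
the job is handed in; nothing more can be done
the job is handed in; nothing more can be done
```

The bench is ready and handed in at about 70 s. The three white bulls stand on the ware board, both covers are on their jars, and the casement is wide open on the stay's last hole. The green bull, bottles and tubs were left alone.

**Bulls:** Two things went wrong on the way:
- The first grip closed too slowly and missed.
- Bull 1 was found about 2 cm from where I had set it, close to touching bull 2. I set it back before opening the window.

In the last check the bulls stood at y ≈ -0.11, -0.024 and 0.066, about 87 to 90 mm apart. Bull 3's spout fit was poorer this time (10.3 mm radius instead of 7.7 mm), which I took for its outer rim.

**Covers:** Each came down within 0.5 mm of the height expected for fully seated. The last overhead picture still had both on their jars.

**Stay:** It lowered to its level height, 37.3 mm against 37.2 mm at the start. The pin held it when nudged both ways along the bar (8.8 N and 5.5 N), and the knob stayed put after release. That it is the last hole I judged from the knob being about 56 mm from the pin. I did not see it directly, because all 16 picture views were used by then.

**Disagreements:**
- The real fingertips appeared to be about 22 mm behind the reported TCP, not 8 mm ahead. This made the first grasp of the big cover's knob close on nothing; I went lower after that.
- My estimate of the final knob position from the joint angles was about 1.5 cm off the pin-based one. I used the pin-based one.

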